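# Load the trimmings pail and hang it on its hook

### The arm

A 6-joint arm with a two-finger parallel gripper is mounted at the origin on the work surface. World frame = base frame: x ahead of the robot, y to its left, z up, the work surface at z = 0. Lengths are in m, angles in rad, forces in N, time in s.
With the tool pointing down it reaches from about 0.225 to 0.875 m from the base axis. Payload 3.4 kg.
Tool frame: the origin (TCP) lies midway between the tips of the shut fingers; the grasp point (between the pads) lies 19 mm behind it; z points along the fingers, y is the direction in which the jaws open and shut (so a half turn about z gives the same grasp; the last joint's range is limited). The gripper opens to 85 mm and grips with 20 to 120 N. Pads are 22 mm wide; open, the fingers measure 114 mm over their backs; the gripper's body (76 mm by 85 mm) begins 54 mm behind the grasp point. The pads swing forward as they close: fully open they stand 13 mm farther back than shut.
Start: joints at [1.134, 0.276, 1.505, -0, 1.361, -0.121], TCP at [0.179, 0.547, 0.231] pointing down, gripper open.
Joint ranges: [-2.89, 2.89], [-0.75, 2.08], [0.22, 2.7], [-1.18, 4.32], [0.11, 2.71], [-2.7, 2.7]. Speed limits (rad/s): [2.57, 2.57, 3.14, 3.14, 3.14, 3.14].

### API

Orientations are given as a unit quaternion [w, x, y, z].
In Python, from rig import bot gives the robot as it stands.
- The arm moves only by the tool play_rows, never from a script. Its argument "motion" is a list of rows, each a list of 4 numbers: the shift along the tool's x, y, z in cm, then the turn about the tool's z in degrees. In form: [[x, y, z, yaw], ...]. A call has 1 to 10 rows; each row shifts and turns the commanded pose from where the row before left it, along the tool's axes as they then stand; what a row does not reach is not made up. A row lasts 1/12 s, in which the tool goes at most 41.7 mm and 7.16 degrees, less where a joint would pass 70% of its speed; a pose out of reach is approached as far as the arm can. A call with a gripper value outside its range is refused whole. "jaw" is the closure, from 0 (fully open) to 1 (shut), set as the call begins (left out, the last holds). The fingers move at their own pace and stop on an object; the grip force is fixed at half the most. Time passes only in rows, so rows that do not move let the fingers close. It gives the time, the measured TCP pose, the force and the opening at its end, in the units of the state.
- bot.observe(): the state, without advancing time (a new reading comes with each control period).
- bot.camera(name): name is "side" or "top" or "wrist"; returns a dict with "img" (480x640x3 uint8, red, green, blue), "range_z" (480x640 float32, m along the optical axis (not along the pixel's ray), 0 where there is no reading), "camera_matrix" (3x3 intrinsics, pixels), "cam_to_world" (4x4, takes a point from camera to world coordinates); the wrist camera has in their place "hand_eye" (4x4, takes a point from camera to tool coordinates, whose origin is the TCP and whose axes are the flange's). Camera axes: x right, y down, z forward; pixel columns grow to the right and rows downward; lengths in m; the calibration is good to about 2 mm. A picture is of the moment at which its call begins: read the wrist's pose just before it.
- bot.hand_in(): hands the job in, once; it reports no verdict.
The state is a dict: "clock": time; "joint_pos": joint angles; "qd": joint speeds; "joint_torque": joint torques, N m; "eef_pos": TCP position; "orientation": TCP orientation; "ft_force": force on the tool from outside, world axes, zero at the start; "ft_torque": the same for the moment, N m; "grip_width": opening from 0.0 (shut) to 1.0 (fully open).
Only numpy, scipy, OpenCV 4.12 (cv2) and the standard library are available. Lean on these libraries where they do the work, as an engineer would, in place of code of your own. Each camera call takes 0.05 s, during which the arm holds its last target.

### The job

Unscrew the lid of the trimmings pail and lay it knob up on the cork mat, then put every buckle and toggle from the tray into the pail. When all are in, swing the pail's folded bail upright while the pail still stands in its cradle, then lift the pail by the bail and hang it on the two-pronged hook so that it hangs freely and level. Leave the ring dish, the brush and the cardboard box where they are.

Things in the scene. Friction and masses are not known exactly. Their poses are not given: they have to be found in the camera images.
- buckle0_mid (a point): Bronze coat buckle, an open rectangular frame 80 x 46 x 16 mm (bars 10 mm wide), 70 g, lying flat. Point: its centre, 8 mm above its underside; x along its 80 mm length, y across its 46 mm width, z up. Starts in the tray unless absent this time.
- buckle1_mid (a point): Bronze coat buckle, an open rectangular frame 80 x 46 x 16 mm (bars 10 mm wide), 70 g, lying flat. Point: its centre, 8 mm above its underside; x along its 80 mm length, y across its 46 mm width, z up. Starts in the tray unless absent this time.
- toggle0_mid (a point): Olive duffle toggle, a barrel with a flat underside 74 mm long, 26 mm wide, 22 mm high, 40 g, lying flat. Point: its centre, 11 mm above its underside; x along its length, y across its width, z up. Starts in the tray unless absent this time.
- toggle1_mid (a point): Olive duffle toggle, a barrel with a flat underside 74 mm long, 26 mm wide, 22 mm high, 40 g, lying flat. Point: its centre, 11 mm above its underside; x along its length, y across its width, z up. Starts in the tray unless absent this time.
- toggle2_mid (a point): Olive duffle toggle, a barrel with a flat underside 74 mm long, 26 mm wide, 22 mm high, 40 g, lying flat. Point: its centre, 11 mm above its underside; x along its length, y across its width, z up. Starts in the tray unless absent this time.
- tray: Fixed aluminium tray at the foot of the slide, 260 mm (its x) by 300 mm (its y), floor 4 mm thick, lip 12 mm above the counter. Origin: centre of its underside. The slide comes down to its +y end.
- pail: Loose steel trimmings pail, 0.6 kg, standing in the cradle. Square body 124 x 124 mm, 72 mm high, with a round threaded neck above it. Inner floor 4 mm up, rim 107 mm up. Origin: centre of the underside; z up. The bail's pivots lie 45 mm up at the middle of its +y and -y sides; the folded bail sticks out over its -x side.
- cradle: Fixed low square rubber cradle that keeps the pail from turning: floor 4 mm thick, lip 20 mm above the counter, 3 mm clearance round the pail. Origin: centre of its underside.
- pail_mouth (a point): Centre of the pail's round mouth at rim height; axes as the pail's. Neck 112 mm outside, 106 mm inside, with a coarse single right-hand thread outside (the lid unscrews anticlockwise seen from above).
- lid_knob (a point): Loose steel screw lid, 138 mm wide, 35 mm high, 0.18 kg; on top a round black knob 38 mm wide, 32 mm high. Point: on its axis, half-way up the knob, 51 mm above the lid's lower edge; turns with the lid, z up. It rises 10 mm a turn (1.5 mm play up and down), turns easily, stays where left; the thread lets go just past two full turns; until then lifting it lifts the pail too.
- bail (a joint): Angle of the pail's swing bail (rad): 0 folded on its stop (30 degrees above level, over the pail's -x side), 1.047 upright, up to 2.09 folded the other way. A stiff hinge (0.09 N m) that stays where it is left.
- bail_grip (a point): Centre of the black square grip (14 x 14 mm, 46 mm long, along the pail's y) mid-way on the bail's straight crossbar (6 mm wire, 142 mm long), 135 mm from the pivot line: folded 112 mm above the pail's underside and 117 mm out to its -x side; upright 180 mm above the underside, over the middle of the mouth. Its axes turn with the bail and equal the pail's when folded.
- cork_top (a point): Centre of the top of a fixed flat round cork mat, 170 mm across, 6 mm thick, on the counter.
- hook_saddle (a point): Fixed stand, two upturned prongs (8 mm bar, 43 mm either side of the middle in y) pointing to -x from a column 120 mm away at +x. Point: between the prongs at their lowest place, on their centre line, 210 mm up; a wire seated there lies 7 mm higher. The tips lie 20 mm to -x, 27 mm higher. The crossbar goes over the tips from -x, a prong on each side of the grip, and is lowered.
- ring_dish: Bystander: white ceramic ring dish, 104 mm across, post 45 mm high, with two tin buttons in it. Origin: centre of underside.
- garment_brush: Bystander: garment brush lying on the counter near the far edge. Origin: its underside.
- tag_box: Bystander: closed cardboard box 80 x 120 x 50 mm. Origin: centre of underside.

How it is judged:
On the way, in this order (a step that is already met when the one before it is completed fails the run):
1. the unscrewed lid lies knob up on the cork mat, let go (horizontal distance between lid_knob and cork_top below 0.04 m and height (world z) of lid_knob below 0.067 m and angle between lid_knob's own z axis and vertical below 0.1 rad and contact force between lid and the fingers below 0.1 N), for 0.2 s.
2. every buckle and toggle is in the pail, the pail standing (all of step 1 and z of buckle0_mid in the frame of pail between 0 and 0.103 m and x of buckle0_mid in the frame of pail between -0.062 and 0.062 m and y of buckle0_mid in the frame of pail between -0.062 and 0.062 m and z of buckle1_mid in the frame of pail between 0 and 0.103 m and x of buckle1_mid in the frame of pail between -0.062 and 0.062 m and y of buckle1_mid in the frame of pail between -0.062 and 0.062 m and z of toggle0_mid in the frame of pail between 0 and 0.103 m and x of toggle0_mid in the frame of pail between -0.062 and 0.062 m and y of toggle0_mid in the frame of pail between -0.062 and 0.062 m and z of toggle1_mid in the frame of pail between 0 and 0.103 m and x of toggle1_mid in the frame of pail between -0.062 and 0.062 m and y of toggle1_mid in the frame of pail between -0.062 and 0.062 m and z of toggle2_mid in the frame of pail between 0 and 0.103 m and x of toggle2_mid in the frame of pail between -0.062 and 0.062 m and y of toggle2_mid in the frame of pail between -0.062 and 0.062 m and height (world z) of pail below 0.015 m), for 0.2 s.
3. the bail is upright with the pail still standing in its cradle (value of joint bail between 0.85 and 1.25 rad and height (world z) of pail below 0.015 m and angle between pail's own z axis and vertical below 0.1 rad and z of buckle0_mid in the frame of pail between 0 and 0.103 m and x of buckle0_mid in the frame of pail between -0.062 and 0.062 m and y of buckle0_mid in the frame of pail between -0.062 and 0.062 m and z of buckle1_mid in the frame of pail between 0 and 0.103 m and x of buckle1_mid in the frame of pail between -0.062 and 0.062 m and y of buckle1_mid in the frame of pail between -0.062 and 0.062 m and z of toggle0_mid in the frame of pail between 0 and 0.103 m and x of toggle0_mid in the frame of pail between -0.062 and 0.062 m and y of toggle0_mid in the frame of pail between -0.062 and 0.062 m and z of toggle1_mid in the frame of pail between 0 and 0.103 m and x of toggle1_mid in the frame of pail between -0.062 and 0.062 m and y of toggle1_mid in the frame of pail between -0.062 and 0.062 m and z of toggle2_mid in the frame of pail between 0 and 0.103 m and x of toggle2_mid in the frame of pail between -0.062 and 0.062 m and y of toggle2_mid in the frame of pail between -0.062 and 0.062 m), for 0.2 s.
At the end, for the whole second after the job is handed in: The still pail hangs by its bail on both prongs (grip within 30 mm of the saddle point, underside over 22 mm above the counter, tilt under 0.2 rad); every buckle and toggle present is inside below the rim; the lid lies level, knob up, within 40 mm of the cork mat's centre (all of step 1 and distance between bail_grip and hook_saddle below 0.03 m and contact force between pail and hook above 2 N and height (world z) of pail above 0.022 m and angle between pail's own z axis and vertical below 0.2 rad and linear speed of pail below 0.05 m/s and z of buckle0_mid in the frame of pail between 0 and 0.103 m and x of buckle0_mid in the frame of pail between -0.062 and 0.062 m and y of buckle0_mid in the frame of pail between -0.062 and 0.062 m and z of buckle1_mid in the frame of pail between 0 and 0.103 m and x of buckle1_mid in the frame of pail between -0.062 and 0.062 m and y of buckle1_mid in the frame of pail between -0.062 and 0.062 m and z of toggle0_mid in the frame of pail between 0 and 0.103 m and x of toggle0_mid in the frame of pail between -0.062 and 0.062 m and y of toggle0_mid in the frame of pail between -0.062 and 0.062 m and z of toggle1_mid in the frame of pail between 0 and 0.103 m and x of toggle1_mid in the frame of pail between -0.062 and 0.062 m and y of toggle1_mid in the frame of pail between -0.062 and 0.062 m and z of toggle2_mid in the frame of pail between 0 and 0.103 m and x of toggle2_mid in the frame of pail between -0.062 and 0.062 m and y of toggle2_mid in the frame of pail between -0.062 and 0.062 m); the robot touches nothing.
It fails at once if a bystander is pushed more than 30 mm (distance of any of ring_dish, garment_brush, tag_box from where it was at the start of the episode above 0.03 m).
It fails at once if the pail is tipped over (angle between pail's own z axis and vertical above 0.6 rad).
Of buckle0, buckle1, toggle0, toggle1, toggle2 only 3 to 5 are there at a start; the rules pass over those that are not, and their reading is None.
At some moment in a run one of buckle0, buckle1, toggle0, toggle1, toggle2 may be knocked a few centimetres aside while the robot is not near it.
It also fails if it takes over 210 s, if anything falls off the work surface, if the arm or the gripper's body presses on something with over 40 N, if the wrist force passes 120 N, or if a joint passes its speed limit or range.

## Working session

There is one attempt and no reset: what is moved stays moved. The work goes in short steps, Python scripts to look and compute and a tool call to move; the robot and the scene stay as the last step left them, time stands still between calls to the robot, and variables do not carry over. Pictures are saved under pics/ and viewed, and the job is handed in when it is done.

Besides the shell and the picture viewer there is one more tool, called after "Call:" as name(argument=value, ...), one argument or row to a line, values as JSON. play_rows: Moves the arm, as the interface text tells. Its arguments: {"type":"object","properties":{"motion":{"type":"array","items":{"type":"array","items":{"type":"number"}}},"jaw":{"type":"number"}},"required":["motion"]}

```bash
ls; mkdir -p pics; cat > h.py <<'E'
import numpy as np, cv2, json
from rig import bot
def snap(name, fn):
    s=bot.observe(); c=bot.camera(name)
    cv2.imwrite('pics/'+fn+'.png', cv2.cvtColor(c['img'],cv2.COLOR_RGB2BGR))
    return s,c
def R(q):
    w,x,y,z=q
    return np.array([[1-2*(y*y+z*z),2*(x*y-z*w),2*(x*z+y*w)],[2*(x*y+z*w),1-2*(x*x+z*z),2*(y*z-x*w)],[2*(x*z-y*w),2*(y*z+x*w),1-2*(x*x+y*y)]])
def cloud(c,s=None):
    K=c['camera_matrix'];z=c['range_z'];h,w=z.shape
    u,v=np.meshgrid(np.arange(w),np.arange(h))
    P=np.stack([(u-K[0,2])/K[0,0]*z,(v-K[1,2])/K[1,1]*z,z],-1)
    if 'cam_to_world' in c: T=c['cam_to_world']
    else:
        A=np.eye(4);A[:3,:3]=R(s['orientation']);A[:3,3]=s['eef_pos'];T=A@c['hand_eye']
    W=P@T[:3,:3].T+T[:3,3]; W[z==0]=np.nan
    return W
E
python3 - <<'E'
from h import *
print(bot.observe())
for n in ['side','top','wrist']:
    s,c=snap(n,n+'0'); print(n,c['camera_matrix'].round(1).tolist(), c.get('cam_to_world',c.get('hand_eye')).round(3).tolist())
    np.savez('/tmp/'+n,W=cloud(c,s),img=c['img'])
E
```

```text
pics
{'clock': 0.0, 'joint_pos': array([ 1.13400151e+00,  2.76613758e-01,  1.50616635e+00, -3.45959493e-05,
        1.36069408e+00, -1.21004666e-01]), 'qd': array([ 0.00075677, -0.00065741,  0.0001372 ,  0.00034145, -0.00085951,
        0.00050759]), 'joint_torque': array([-2.07865764e-03, -4.16768754e+01, -2.45802927e+01, -4.58079194e-04,
        1.10911587e-02,  3.23379830e-06]), 'eef_pos': array([0.17836439, 0.54606479, 0.23041578]), 'orientation': array([-2.42731001e-04,  1.57236166e-01,  9.87560582e-01, -9.09072110e-04]), 'ft_force': array([ 0.37243526, -0.2446069 ,  0.08957758]), 'ft_torque': array([-0.02761439,  0.04455272, -0.02569576]), 'grip_width': 0.9980782793447477}
side [[557.4, 0.0, 332.4], [0.0, 557.4, 228.7], [0.0, 0.0, 1.0]] [[-0.998, -0.036, 0.045, 0.523], [-0.057, 0.663, -0.746, 0.912], [-0.003, -0.748, -0.664, 0.892], [0.0, 0.0, 0.0, 1.0]]
top [[440.1, 0.0, 317.9], [0.0, 440.1, 239.7], [0.0, 0.0, 1.0]] [[0.01, -0.983, 0.183, 0.405], [-1.0, -0.014, -0.02, 0.067], [0.022, -0.183, -0.983, 1.072], [0.0, 0.0, 0.0, 1.0]]
wrist [[355.8, 0.0, 317.1], [0.0, 355.8, 242.3], [0.0, 0.0, 1.0]] [[0.001, -0.958, -0.288, 0.073], [1.0, 0.001, -0.0, -0.0], [0.001, -0.288, 0.958, -0.143], [0.0, 0.0, 0.0, 1.0]]
```

View pics/top0.png

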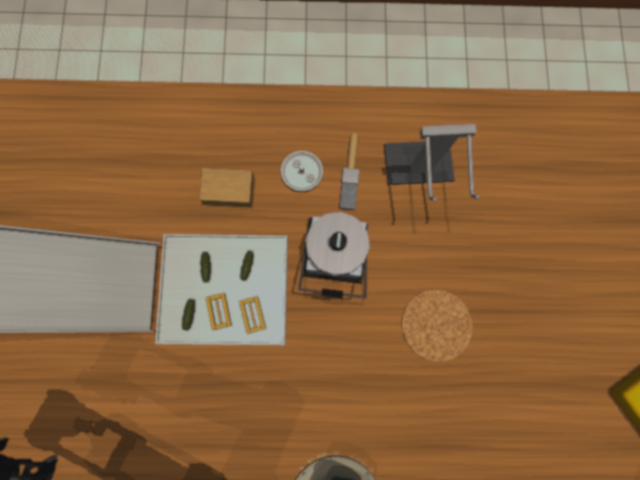

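View pics/side0.png

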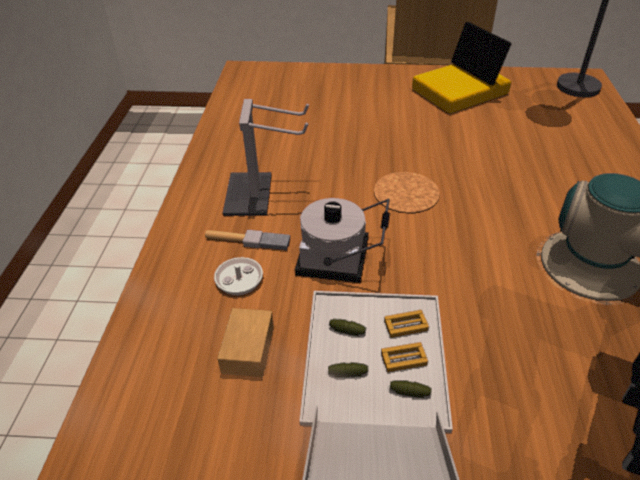

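View pics/wrist0.png

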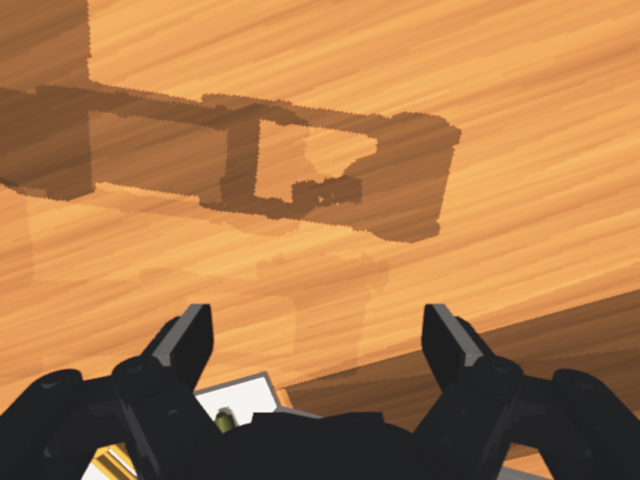

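```bash
python3 - <<'E'
from h import *
d=np.load('/tmp/top.npz');W=d['W'];img=d['img']
hsv=cv2.cvtColor(img,cv2.COLOR_RGB2HSV)
# tray objects
roi=np.zeros(img.shape[:2],bool);roi[238:342,164:284]=1
for nm,m in [('obj',roi&((hsv[...,1]>90)))]:
    n,l,st,ce=cv2.connectedComponentsWithStats(m.astype(np.uint8))
    for i in range(1,n):
        if st[i,4]<25: continue
        P=W[l==i];P=P[~np.isnan(P[:,0])]
        (c,wh,a)=cv2.minAreaRect(P[:,:2].astype(np.float32)*1000)
        print(nm,st[i],ce[i].round(1),'mean',P.mean(0).round(4),'zmax',np.percentile(P[:,2],[10,50,90]).round(4),'rect',np.round(c,1),np.round(wh,1),round(a,1),'col',img[l==i].mean(0).round())
def reg(name,r0,r1,c0,c1,zlo,zhi):
    P=W[r0:r1,c0:c1].reshape(-1,3);P=P[(P[:,2]>zlo)&(P[:,2]<zhi)]
    (c,wh,a)=cv2.minAreaRect(P[:,:2].astype(np.float32)*1000)
    print(name,len(P),P.mean(0).round(4),'rect',np.round(c,1),np.round(wh,1),round(a,1),'z',np.percentile(P[:,2],[5,50,95]).round(4))
for z in [(0.08,.2),(0.12,.16),(.16,.2)]: reg('lid/pail',205,300,290,380,*z)
reg('lid disk',205,280,300,375,.125,.15)
reg('knob',225,260,320,360,.155,.2)
reg('bail',282,305,290,375,.05,.2)
reg('grip',282,305,322,342,.09,.2)
reg('tray floor',236,343,160,287,-.01,.03)
reg('prongs',130,230,420,485,.15,.3)
reg('box',160,210,195,260,.03,.1)
reg('dish',145,195,275,328,.005,.1)
reg('brush',130,215,338,362,.008,.1)
m=(hsv[...,1]>60);
reg('cork',285,365,400,478,.003,.02)
print(W[325,437],W[243,338],W[330,500])
E
```

```text
obj [202 253   7  28 167] [205.1 266.4] mean [0.531  0.3127 0.0266] zmax [0.0232 0.0269 0.0299] rect [531.2 313.1] [64.5 14.3] 2.6 col [60. 62. 34.]
obj [242 252  10  27 153] [246.5 265. ] mean [0.5357 0.2146 0.0271] zmax [0.0236 0.0273 0.0306] rect [536.1 214.7] [14.  64.3] 76.8 col [60. 62. 34.]
obj [206 293  25  37 417] [217.8 311. ] mean [0.427  0.2787 0.0191] zmax [0.0156 0.0195 0.0225] rect [427.2 278.8] [78.  44.6] 14.2 col [155. 125.  66.]
obj [240 297  25  36 392] [251.9 314.6] mean [0.4194 0.1986 0.0191] zmax [0.0161 0.0193 0.0219] rect [419.8 199. ] [77.8 44.5] 16.1 col [158. 129.  68.]
obj [183 301  11  28 181] [188.  314.3] mean [0.4185 0.3461 0.0265] zmax [0.023  0.0267 0.03  ] rect [418.2 346.2] [16.3 63.5] 81.5 col [59. 61. 33.]
lid/pail 3578 [0.5629 0.007  0.1175] rect [552.8   7.1] [148.  191.1] 83.8 z [0.1093 0.1155 0.146 ]
lid/pail 592 [0.5173 0.0122 0.1356] rect [533.    9.9] [145.9 150.9] 83.5 z [0.123  0.1315 0.1495]<stdin>:16: RuntimeWarning: Mean of empty slice.
  ret = um.true_divide(
Traceback (most recent call last):
IndexError: index -1 is out of bounds for axis 0 with size 0
```

```bash
python3 - <<'E'
from h import *
d=np.load('/tmp/side.npz');W=d['W'];img=d['img']
def reg(name,r0,r1,c0,c1,zlo,zhi):
    P=W[r0:r1,c0:c1].reshape(-1,3);P=P[(P[:,2]>zlo)&(P[:,2]<zhi)]
    (c,wh,a)=cv2.minAreaRect(P[:,:2].astype(np.float32)*1000)
    print(name,len(P),P.mean(0).round(4),'rect',np.round(c,1),np.round(wh,1),round(a,1),'z',np.percentile(P[:,2],[5,50,95]).round(4))
reg('lid',190,260,290,375,.125,.15)
reg('knob',195,225,315,350,.155,.2)
reg('knobtop',195,225,315,350,.165,.2)
reg('grip',205,240,375,395,.09,.2)
reg('prong1',100,135,255,315,.19,.3)
reg('prongA',100,116,258,315,.19,.3)
reg('prongB',119,135,255,315,.19,.3)
reg('cork',170,218,372,443,.004,.02)
b=img[0:480,0:640]
cv2.imwrite('pics/crop1.png',cv2.cvtColor(cv2.resize(img[90:290,200:460],(780,600),interpolation=cv2.INTER_CUBIC),cv2.COLOR_RGB2BGR))
t=np.load('/tmp/top.npz')['img']
cv2.imwrite('pics/crop2.png',cv2.cvtColor(cv2.resize(t[110:310,280:490],(630,600),interpolation=cv2.INTER_CUBIC),cv2.COLOR_RGB2BGR))
E
```

```text
lid 292 [0.5769 0.0106 0.1418] rect [576.4   4.7] [42.5 36.1] 71.5 z [0.1272 0.1452 0.149 ]<stdin>:6: RuntimeWarning: Mean of empty slice.
  ret = um.true_divide(
Traceback (most recent call last):
IndexError: index -1 is out of bounds for axis 0 with size 0
```

```bash
cat >> h.py <<'E'
def reg(W,name,r0,r1,c0,c1,zlo,zhi):
    P=W[r0:r1,c0:c1].reshape(-1,3);P=P[(P[:,2]>zlo)&(P[:,2]<zhi)]
    if len(P)<3: print(name,'none');return P
    (c,wh,a)=cv2.minAreaRect(P[:,:2].astype(np.float32)*1000)
    print(name,len(P),P.mean(0).round(4),'rect',np.round(c,1),np.round(wh,1),round(a,1),'z',np.percentile(P[:,2],[5,50,95]).round(4))
    return P
def crop(img,fn,r0,r1,c0,c1,s):
    cv2.imwrite('pics/'+fn+'.png',cv2.cvtColor(cv2.resize(img[r0:r1,c0:c1],None,fx=s,fy=s,interpolation=cv2.INTER_CUBIC),cv2.COLOR_RGB2BGR))
E
python3 - <<'E'
from h import *
d=np.load('/tmp/top.npz');W=d['W'];img=d['img']
print('TOP')
reg(W,'lid disk',205,280,300,375,.105,.123)
reg(W,'knob',225,260,320,360,.135,.2)
reg(W,'bail',282,305,290,375,.03,.2)
reg(W,'grip',286,302,318,346,.1,.2)
reg(W,'tray floor',230,348,154,290,-.01,.02)
reg(W,'prongL',130,230,424,438,.19,.3)
reg(W,'prongR',138,230,464,485,.19,.3)
reg(W,'cradle',205,300,290,380,.01,.05)
print(W[325,437],W[330,500])
crop(img,'crop2',110,310,280,490,3)
m=cv2.inRange(cv2.cvtColor(img,cv2.COLOR_RGB2HSV),(0,0,150),(30,255,255))
d=np.load('/tmp/side.npz');W=d['W'];img=d['img']
print('SIDE')
reg(W,'lid',190,260,290,375,.105,.123)
reg(W,'knob',195,225,315,350,.135,.2)
reg(W,'grip',205,240,375,395,.09,.2)
reg(W,'prongA',100,116,258,315,.19,.3)
reg(W,'prongB',119,135,255,315,.19,.3)
reg(W,'box',300,380,215,275,.04,.1)
reg(W,'dish',250,300,210,270,.01,.1)
reg(W,'brush',220,255,200,300,.008,.1)
crop(img,'crop1',90,290,200,460,3)
E
```

```text
TOP
lid disk 2813 [0.5758 0.0055 0.1151] rect [576.4  16.2] [138.8 161.4] 9.1 z [0.1119 0.1152 0.1181]
knob 244 [0.5769 0.0048 0.147 ] rect [576.8   5.4] [35.2 36.2] 1.4 z [0.1435 0.1472 0.1503]
bail 345 [0.4676 0.0147 0.1266] rect [473.1  15.4] [ 34. 147.] 0.9 z [0.1164 0.1271 0.1328]
grip 189 [0.4659 0.0169 0.1289] rect [466.3  16.8] [58.8 17. ] 83.5 z [0.1238 0.1291 0.1334]
tray floor 14791 [0.4823 0.2744 0.0047] rect [484.2 280.8] [284.3 336.3] 0.9 z [-0.0008  0.0041  0.0142]
prongL 438 [ 0.738  -0.1767  0.2269] rect [ 718.2 -188.3] [145.9  41.8] 6.3 z [0.2008 0.2271 0.2468]
prongR 262 [ 0.713  -0.2596  0.2242] rect [ 713.  -260.2] [127.7   9.3] 4.0 z [0.2132 0.2244 0.2352]
cradle 507 [0.5524 0.0103 0.021 ] rect [599.4   2.5] [145.8 189.7] 83.9 z [0.0138 0.02   0.036 ]
[ 0.39944936 -0.24236845  0.00637653] [ 0.38907513 -0.39606301  0.0010043 ]
SIDE
lid 2080 [0.5756 0.0166 0.1144] rect [563.4   7.2] [146.6 170.9] 82.1 z [0.109  0.1148 0.1175]
knob 235 [0.5772 0.0088 0.1449] rect [576.4   4.6] [42.2 36.1] 71.2 z [0.1364 0.1463 0.1492]
grip 187 [0.4667 0.0226 0.1275] rect [467.6   9.2] [ 25.3 135.9] 5.0 z [0.1219 0.1278 0.1328]
prongA 189 [ 0.706  -0.2596  0.222 ] rect [ 709.5 -257.9] [119.   14.5] 4.8 z [0.2114 0.2218 0.2337]
prongB 209 [ 0.6996 -0.1744  0.2218] rect [ 702.4 -174.1] [120.   12.1] 5.1 z [0.2109 0.2214 0.2335]
box 2345 [0.7254 0.2759 0.0494] rect [726.5 270.6] [123.4  80.9] 88.1 z [0.0454 0.0496 0.0523]
dish 791 [0.7791 0.0826 0.0159] rect [777.4  87.1] [103.1 105.8] 17.6 z [0.0103 0.0145 0.0302]
brush 942 [ 0.7639 -0.0296  0.0169] rect [748.9 -26.9] [ 83.4 257. ] 68.0 z [0.0102 0.0173 0.0215]
```

View pics/crop1.png

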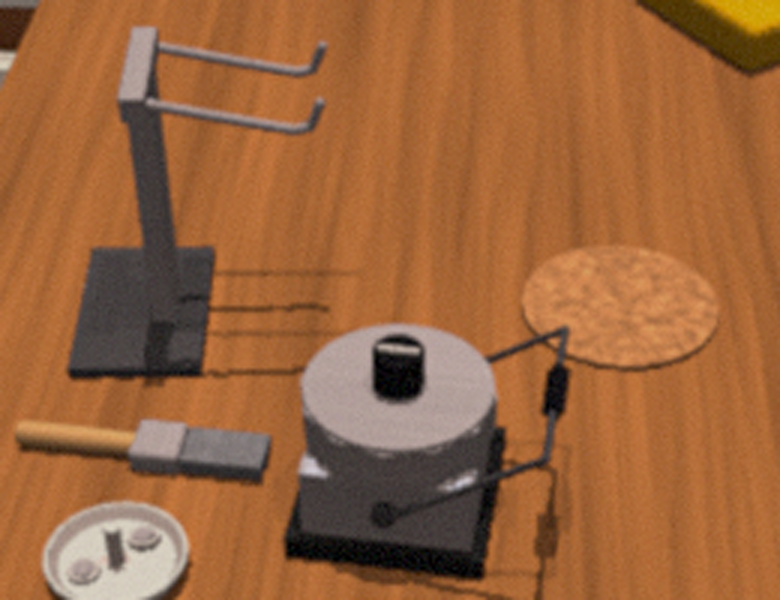

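View pics/crop2.png

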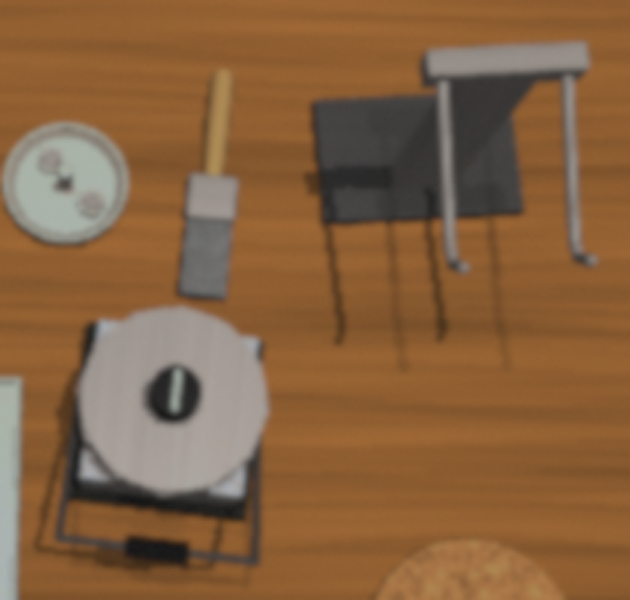

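```bash
cat >> h.py <<'E'
import math
def plan(x,y,z,hd=None,s=None,rnd=1):
    """shift in tool axes cm from measured pose; hd = heading of tool x in world deg"""
    s=s or bot.observe(); M=R(s['orientation']); p=np.array(s['eef_pos'])
    d=M.T@(np.array([x,y,z])-p)*100
    h=math.degrees(math.atan2(M[1,0],M[0,0]))
    print('tcp',p.round(4),'heading',round(h,1),'j6',round(math.degrees(s['joint_pos'][5]),1),'t',round(s['clock'],2),'w',round(s['grip_width'],3))
    print('shift cm',d.round(2), '' if hd is None else 'yaw(tool) %.1f'%((h-hd+180)%360-180), 'rows>=',math.ceil(np.linalg.norm(d)/4.1))
E
python3 - <<'E'
from h import *
d=np.load('/tmp/top.npz');W=d['W'];img=d['img']
lab=cv2.cvtColor(img,cv2.COLOR_RGB2LAB).astype(int)
ref=lab[325,437]; print(ref,lab[325,490],lab[280,437])
z=W[...,2]
m=np.zeros(z.shape,bool);m[280:370,395:480]=1
zz=cv2.medianBlur(np.nan_to_num(z).astype(np.float32),5)
mm=(m&(zz>.0035)&(zz<.012)).astype(np.uint8)
mm=cv2.morphologyEx(mm,cv2.MORPH_OPEN,np.ones((5,5),np.uint8))
c=max(cv2.findContours(mm,0,1)[0],key=cv2.contourArea)
P=W[c[:,0,1],c[:,0,0]]
print('cork',cv2.minEnclosingCircle(P[:,:2].astype(np.float32)),W[mm>0].mean(0))
for f,regs in [('/tmp/top.npz',[(130,200,424,438),(138,200,464,485)]),('/tmp/side.npz',[(100,116,258,315),(119,135,255,315)])]:
    W=np.load(f)['W']
    for a,b,c_,d_ in regs:
        P=W[a:b,c_:d_].reshape(-1,3);P=P[(P[:,2]>.205)&(P[:,2]<.26)&(P[:,0]<.78)]
        k=np.polyfit(P[:,0],P[:,1],1); r=P[:,1]-np.polyval(k,P[:,0]); P=P[abs(r)<.006]; k=np.polyfit(P[:,0],P[:,1],1)
        print(f,'yaw',math.degrees(math.atan(k[0])).__round__(2),'y at .68',np.polyval(k,.68).round(4),'xmin',P[:,0].min().round(4))
        for x0 in np.arange(.62,.78,.01):
            Q=P[(P[:,0]>=x0)&(P[:,0]<x0+.01)]
            if len(Q): print('   %.3f y %.4f z max %.4f med %.4f'%(x0,np.median(Q[:,1]),Q[:,2].max(),np.median(Q[:,2])))
plan(.577,.005,.23,-45)
E
```

```text
[129 142 160] [108 143 160] [116 144 162]
cork ((0.40032482147216797, -0.2415837049484253), 0.08547432720661163) [nan nan nan]
/tmp/top.npz yaw 1.51 y at .68 -0.1754 xmin 0.6446
   0.640 y -0.1768 z max 0.2391 med 0.2369
   0.650 y -0.1759 z max 0.2322 med 0.2177
   0.660 y -0.1764 z max 0.2176 med 0.2138
   0.670 y -0.1759 z max 0.2204 med 0.2151
   0.680 y -0.1753 z max 0.2193 med 0.2168
   0.690 y -0.1752 z max 0.2226 med 0.2193
   0.700 y -0.1746 z max 0.2248 med 0.2219
   0.710 y -0.1731 z max 0.2260 med 0.2233
   0.720 y -0.1729 z max 0.2302 med 0.2263
   0.730 y -0.1726 z max 0.2307 med 0.2290
   0.740 y -0.1719 z max 0.2343 med 0.2301
   0.750 y -0.1725 z max 0.2364 med 0.2325
   0.760 y -0.1721 z max 0.2366 med 0.2348
   0.770 y -0.1755 z max 0.2475 med 0.2404
/tmp/top.npz yaw 4.0 y at .68 -0.2619 xmin 0.6494
   0.640 y -0.2657 z max 0.2343 med 0.2332
   0.650 y -0.2621 z max 0.2390 med 0.2324
   0.660 y -0.2619 z max 0.2256 med 0.2153
   0.670 y -0.2629 z max 0.2161 med 0.2131
   0.680 y -0.2624 z max 0.2179 med 0.2156
   0.690 y -0.2607 z max 0.2200 med 0.2177
   0.700 y -
[... 932 characters left out ...]
0.1757 xmin 0.6426
   0.640 y -0.1770 z max 0.2383 med 0.2314
   0.650 y -0.1775 z max 0.2297 med 0.2170
   0.660 y -0.1768 z max 0.2161 med 0.2128
   0.670 y -0.1757 z max 0.2177 med 0.2132
   0.680 y -0.1761 z max 0.2210 med 0.2159
   0.690 y -0.1739 z max 0.2232 med 0.2174
   0.700 y -0.1744 z max 0.2249 med 0.2200
   0.710 y -0.1741 z max 0.2271 med 0.2209
   0.720 y -0.1728 z max 0.2269 med 0.2232
   0.730 y -0.1727 z max 0.2303 med 0.2267
   0.740 y -0.1710 z max 0.2315 med 0.2281
   0.750 y -0.1695 z max 0.2350 med 0.2313
   0.760 y -0.1707 z max 0.2351 med 0.2311
tcp [0.1784 0.5462 0.2306] heading 161.9 j6 -6.9 t 0.15 w 0.999
shift cm [-54.69 -39.06   0.11] yaw(tool) -153.1 rows>= 17
```

Call:
play_rows(
  motion=[
    [-3.2,-2.3,0,0],
    [-3.2,-2.3,0,0],
    [-3.2,-2.3,0,0],
    [-3.2,-2.3,0,0],
    [-3.2,-2.3,0,0],
    [-3.2,-2.3,0,0],
    [-3.2,-2.3,0,0],
    [-3.2,-2.3,0,0],
    [-3.2,-2.3,0,0],
    [-3.2,-2.3,0,0],
  ],
)

```text
clock: 0.98
eef_pos: [0.4119, 0.2268, 0.2313]
orientation: [0.0, 0.157, 0.988, 0.0]
ft_force: [0.8, 0.8, 0.0]
grip_width: 1.0
```

Call:
play_rows(
  motion=[
    [-3.2,-2.3,0,0],
    [-3.2,-2.3,0,0],
    [-3.2,-2.3,0,0],
    [-3.2,-2.3,0,0],
    [-3.2,-2.3,0,0],
    [-3.2,-2.3,0,0],
    [0,0,0,7],
    [0,0,0,7],
    [0,0,0,7],
    [0,0,0,7],
  ],
)

```text
clock: 1.82
eef_pos: [0.5509, 0.0373, 0.2307]
orientation: [-0.001, 0.395, 0.919, -0.0]
ft_force: [0.2, -0.4, 0.0]
grip_width: 1.001
```

Call:
play_rows(
  motion=[
    [0,0,0,7],
    [0,0,0,7],
    [0,0,0,7],
    [0,0,0,7],
    [0,0,0,7],
    [0,0,0,7],
    [0,0,0,7],
    [0,0,0,7],
    [0,0,0,7],
    [0,0,0,7],
  ],
)

```text
clock: 2.65
eef_pos: [0.5507, 0.0378, 0.2309]
orientation: [-0.0, 0.85, 0.527, -0.0]
ft_force: [0.6, 0.0, -0.2]
grip_width: 0.999
```

Call:
play_rows(
  motion=[
    [0,0,0,7],
    [0,0,0,7],
    [0,0,0,7],
    [0,0,0,7],
    [0,0,0,7],
    [0,0,0,7],
    [0,0,0,7],
    [0,0,0,7],
    [0,0,0,7],
    [0,0,0,7],
  ],
)

```text
clock: 3.48
eef_pos: [0.5507, 0.0378, 0.231]
orientation: [-0.0, 0.998, -0.056, -0.0]
ft_force: [1.4, -0.2, 0.5]
grip_width: 0.999
```

Call:
play_rows(
  motion=[
    [0,0,0,7],
    [0,0,0,7],
    [0,0,0,7],
    [0,0,0,7],
    [0,0,0,7],
  ],
)

```text
clock: 3.9
eef_pos: [0.5507, 0.0378, 0.2309]
orientation: [0.0, 0.935, -0.354, -0.0]
ft_force: [0.0, 0.5, -0.4]
grip_width: 1.0
```

```bash
python3 - <<'E'
from h import *
plan(.577,.005,.115)
s,c=snap('wrist','w1'); W=cloud(c,s); np.savez('/tmp/wrist',W=W,img=c['img'])
reg(W,'lid',0,480,0,640,.110,.121)
reg(W,'knob',0,480,0,640,.143,.152)
E
```

```text
tcp [0.5507 0.0378 0.2309] heading -41.4 j6 128.1 t 3.9 w 1.0
shift cm [ 4.15  0.71 11.59]  rows>= 4
lid 26994 [ 0.5799 -0.0006  0.1155] rect [559.1   5.1] [147.9 179.7] 84.3 z [0.1142 0.1155 0.1167]
knob 2712 [0.5782 0.0022 0.1475] rect [577.7   2.5] [37.1 37. ] 48.5 z [0.1462 0.1475 0.1489]
```

View pics/w1.png

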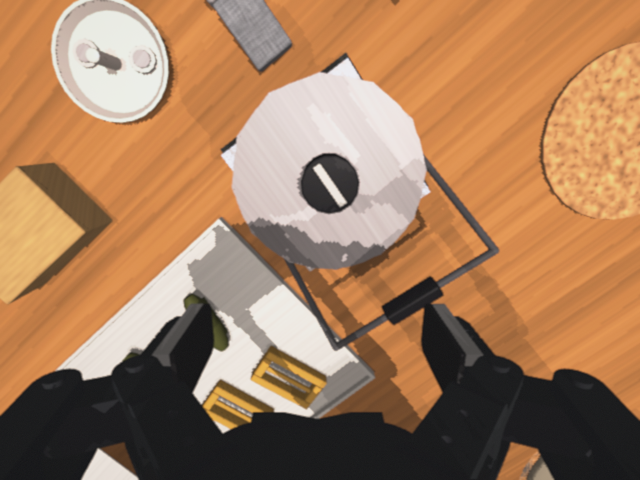

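Call:
play_rows(
  motion=[
    [2.1,0.4,0,0],
    [2.1,0.4,0,0],
    [0,0,3,0],
    [0,0,3,0],
    [0,0,3,0],
    [0,0,1.6,0],
    [0,0,1.0,0],
    [0,0,0,0],
  ],
)

```text
clock: 4.62
eef_pos: [0.5757, 0.0043, 0.1128]
orientation: [0.001, 0.937, -0.35, -0.002]
ft_force: [0.1, -0.7, 0.0]
grip_width: 0.998
```

Call:
play_rows(
  motion=[
    [0,0,0,0],
    [0,0,0,0],
    [0,0,0,0],
    [0,0,0,0],
    [0,0,0,0],
    [0,0,0,0],
    [0,0,0,0],
    [0,0,0,0],
  ],
  jaw=1,
)

```text
clock: 5.28
eef_pos: [0.5784, 0.004, 0.117]
orientation: [-0.0, 0.936, -0.351, 0.002]
ft_force: [-0.5, 0.3, 6.4]
grip_width: 0.431
```

```bash
python3 - <<'E'
from h import *
plan(.577,.0035,.115); print(bot.observe()['ft_force'])
s,c=snap('side','s1'); crop(c['img'],'s1c',150,290,240,460,3.5)
E
```

```text
tcp [0.5784 0.004  0.117 ] heading -41.1 j6 124.6 t 5.28 w 0.431
shift cm [-0.07  0.13  0.2 ]  rows>= 1
[-0.48932332  0.29243483  6.40043703]
```

View pics/s1c.png

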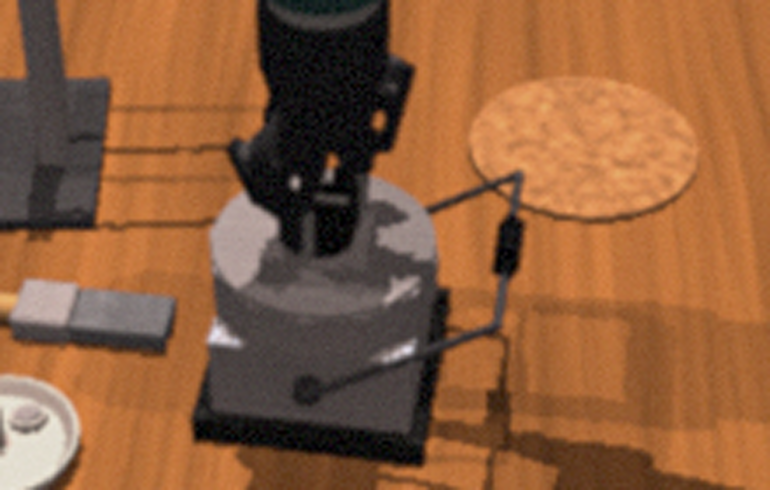

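Call:
play_rows(
  motion=[
    [0,0,-0.2,0],
    [0,0,-0.02,-7],
    [0,0,-0.02,-7],
    [0,0,-0.02,-7],
    [0,0,-0.02,-7],
    [0,0,-0.02,-7],
    [0,0,-0.02,-7],
    [0,0,-0.02,-7],
    [0,0,-0.02,-7],
    [0,0,-0.02,-7],
  ],
)

```text
clock: 6.17
eef_pos: [0.5767, 0.0042, 0.1186]
orientation: [-0.0, 0.981, 0.193, -0.001]
ft_force: [0.4, 0.2, -1.5]
grip_width: 0.426
```

```bash
python3 - <<'E'
from h import *
plan(.577,.0035,.115); print(bot.observe()['ft_force'],bot.observe()['ft_torque'])
s,c=snap('wrist','w2')
E
```

```text
tcp [0.5767 0.0042 0.1186] heading 22.3 j6 61.2 t 6.17 w 0.426
shift cm [-0.    0.07  0.36]  rows>= 1
[ 0.42365186  0.15697584 -1.50340326] [0.01110943 0.04680617 0.00728191]
```

View pics/w2.png

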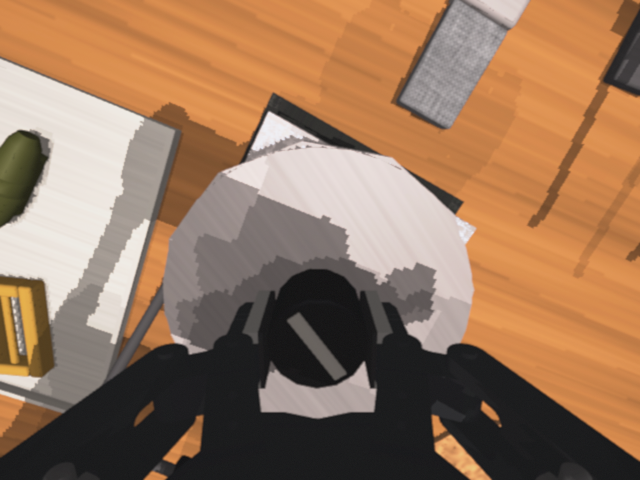

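Call:
play_rows(
  motion=[
    [0,0,-0.02,-7],
    [0,0,-0.02,-7],
    [0,0,-0.02,-7],
    [0,0,-0.02,-7],
    [0,0,-0.02,-7],
    [0,0,-0.02,-7],
    [0,0,-0.02,-7],
    [0,0,-0.02,-7],
    [0,0,-0.02,-7],
    [0,0,-0.02,-7],
  ],
)

```text
clock: 7.05
eef_pos: [0.577, 0.0042, 0.1207]
orientation: [-0.0, 0.694, 0.72, -0.0]
ft_force: [0.8, -0.1, -1.6]
grip_width: 0.429
```

Call:
play_rows(
  motion=[
    [0,0,-0.02,-7],
    [0,0,-0.02,-7],
    [0,0,-0.02,-7],
    [0,0,-0.02,-7],
    [0,0,-0.02,-7],
    [0,0,-0.02,-7],
    [0,0,-0.02,-7],
    [0,0,-0.02,-7],
    [0,0,-0.02,-7],
    [0,0,-0.02,-7],
  ],
)

```text
clock: 7.88
eef_pos: [0.5769, 0.0041, 0.1227]
orientation: [-0.001, 0.156, 0.988, -0.0]
ft_force: [-0.3, -0.4, -1.6]
grip_width: 0.431
```

Call:
play_rows(
  motion=[
    [0,0,-0.02,-7],
    [0,0,-0.02,-7],
    [0,0,-0.02,-7],
    [0,0,-0.02,-7],
    [0,0,-0.02,-7],
    [0,0,-0.02,-7],
    [0,0,-0.02,-7],
    [0,0,-0.02,-7],
    [0,0,0,0],
  ],
)

```text
clock: 8.63
eef_pos: [0.5771, 0.0042, 0.1244]
orientation: [-0.0, -0.325, 0.946, 0.0]
ft_force: [-0.5, 0.2, -1.8]
grip_width: 0.432
```

```bash
python3 - <<'E'
from h import *
plan(.577,.0035,.115); print(bot.observe()['ft_force'],bot.observe()['ft_torque'])
E
```

```text
tcp [0.5771 0.0042 0.1244] heading -142.1 j6 -134.4 t 8.63 w 0.432
shift cm [ 0.05 -0.05  0.94]  rows>= 1
[-0.5257401   0.19705551 -1.79712266] [ 0.06153361 -0.04201291 -0.01900118]
```

Call:
play_rows(
  motion=[
    [0,0,0,0],
    [0,0,0,0],
    [0,0,0,0],
    [0,0,0,0],
    [0,0,0,7],
    [0,0,0,7],
    [0,0,0,7],
    [0,0,0,7],
    [0,0,0,7],
    [0,0,0,7],
  ],
  jaw=0.3,
)

```text
clock: 9.47
eef_pos: [0.5775, 0.0041, 0.1248]
orientation: [0.0, 0.039, 0.999, 0.0]
ft_force: [-0.0, -0.8, -0.3]
grip_width: 0.697
```

Call:
play_rows(
  motion=[
    [0,0,0,7],
    [0,0,0,7],
    [0,0,0,7],
    [0,0,0,7],
    [0,0,0,7],
    [0,0,0,7],
    [0,0,0,7],
    [0,0,0,7],
    [0,0,0,7],
    [0,0,0,7],
  ],
)

```text
clock: 10.3
eef_pos: [0.5775, 0.0041, 0.1249]
orientation: [0.0, 0.605, 0.796, 0.0]
ft_force: [0.1, 0.4, -0.2]
grip_width: 0.699
```

Call:
play_rows(
  motion=[
    [0,0,0,7],
    [0,0,0,7],
    [0,0,0,7],
    [0,0,0,7],
    [0,0,0,7],
    [0,0,0,7],
    [0,0,0,7],
    [0,0,0,7],
    [0,0,0,7],
    [0,0,0,7],
  ],
)

```text
clock: 11.13
eef_pos: [0.5775, 0.0041, 0.1248]
orientation: [0.0, 0.952, 0.305, 0.0]
ft_force: [0.6, -0.4, -0.1]
grip_width: 0.699
```

Call:
play_rows(
  motion=[
    [0,0,0,7],
    [0,0,0,7],
    [0,0,0,7],
    [0,0,0,7],
    [0,0,0,7],
    [0,0,0,7],
    [0,0,0,7],
    [0,0,0,7],
    [0,0,0,7],
    [0,0,0,7],
  ],
)

```text
clock: 11.97
eef_pos: [0.5775, 0.0042, 0.1249]
orientation: [-0.0, 0.955, -0.297, 0.0]
ft_force: [-0.2, -0.9, 0.6]
grip_width: 0.695
```

```bash
python3 - <<'E'
from h import *
plan(.577,.0035,.115); print(bot.observe()['ft_force'],bot.observe()['ft_torque'])
s,c=snap('wrist','w3'); W=cloud(c,s)
reg(W,'lid',0,480,100,540,.115,.14)
reg(W,'knob',250,400,200,440,.145,.17)
E
```

```text
tcp [0.5775 0.0042 0.1249] heading -34.5 j6 118.0 t 11.97 w 0.695
shift cm [-0.    0.08  0.99]  rows>= 1
[-0.24341451 -0.8974813   0.59974231] [ 0.0300871  -0.00951675 -0.01133311]
lid 50615 [ 0.5893 -0.0063  0.1215] rect [551.7   3.7] [136.2 188.3] 87.4 z [0.12   0.1211 0.1241]
knob 11753 [0.58   0.0013 0.1547] rect [576.9   2.4] [85.7 37.6] 66.7 z [0.1475 0.1532 0.1674]
```

View pics/w3.png

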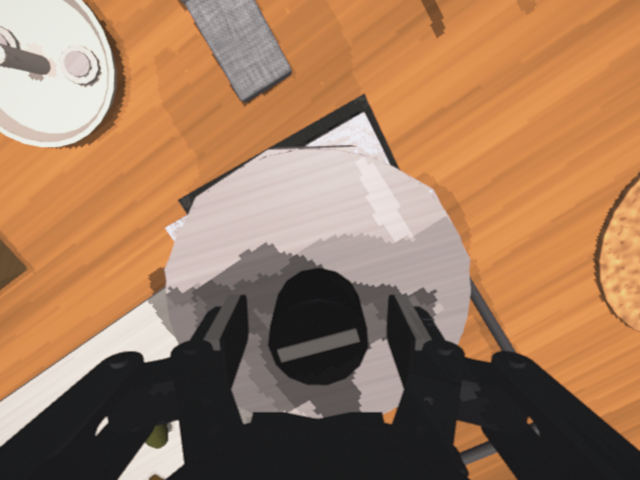

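Call:
play_rows(
  motion=[
    [0,0,0,0],
    [0,0,0,0],
    [0,0,0,0],
    [0,0,0,0],
    [0,0,0,0],
    [0,0,-0.02,-7],
    [0,0,-0.02,-7],
    [0,0,-0.02,-7],
    [0,0,-0.02,-7],
    [0,0,-0.02,-7],
  ],
  jaw=1,
)

```text
clock: 12.85
eef_pos: [0.5775, 0.0041, 0.126]
orientation: [-0.0, 1.0, 0.011, 0.0]
ft_force: [-0.4, -0.5, 2.1]
grip_width: 0.428
```

Call:
play_rows(
  motion=[
    [0,0,-0.02,-7],
    [0,0,-0.02,-7],
    [0,0,-0.02,-7],
    [0,0,-0.02,-7],
    [0,0,-0.02,-7],
    [0,0,-0.02,-7],
    [0,0,-0.02,-7],
    [0,0,-0.02,-7],
    [0,0,-0.02,-7],
    [0,0,-0.02,-7],
  ],
)

```text
clock: 13.68
eef_pos: [0.5777, 0.0041, 0.128]
orientation: [0.0, 0.813, 0.582, 0.0]
ft_force: [0.3, 0.5, 2.0]
grip_width: 0.426
```

Call:
play_rows(
  motion=[
    [0,0,-0.02,-7],
    [0,0,-0.02,-7],
    [0,0,-0.02,-7],
    [0,0,-0.02,-7],
    [0,0,-0.02,-7],
    [0,0,-0.02,-7],
    [0,0,-0.02,-7],
    [0,0,-0.02,-7],
    [0,0,-0.02,-7],
    [0,0,-0.02,-7],
  ],
)

```text
clock: 14.52
eef_pos: [0.5776, 0.0041, 0.1299]
orientation: [0.0, 0.332, 0.943, 0.0]
ft_force: [-1.2, -0.5, 1.4]
grip_width: 0.429
```

Call:
play_rows(
  motion=[
    [0,0,-0.02,-7],
    [0,0,-0.02,-7],
    [0,0,-0.02,-7],
    [0,0,-0.02,-7],
    [0,0,-0.02,-7],
    [0,0,-0.02,-7],
    [0,0,-0.02,-7],
    [0,0,-0.02,-7],
    [0,0,-0.02,-7],
    [0,0,-0.02,-7],
  ],
)

```text
clock: 15.35
eef_pos: [0.5775, 0.0042, 0.1319]
orientation: [0.0, -0.269, 0.963, 0.0]
ft_force: [-0.2, -0.3, 2.2]
grip_width: 0.426
```

Call:
play_rows(
  motion=[
    [0,0,0,-7],
    [0,0,0,-7],
    [0,0,0,0],
  ],
)

```text
clock: 15.6
eef_pos: [0.5777, 0.0041, 0.1322]
orientation: [0.0, -0.383, 0.924, -0.0]
ft_force: [-0.9, 0.8, 4.5]
grip_width: 0.423
```

```bash
python3 - <<'E'
from h import *
plan(.577,.0035,.115); print(bot.observe()['ft_force'],bot.observe()['ft_torque'])
E
```

```text
tcp [0.5777 0.0041 0.1322] heading -134.9 j6 -141.6 t 15.6 w 0.423
shift cm [0.09 0.01 1.72]  rows>= 1
[-0.90505335  0.81970669  4.50944981] [0.02758944 0.11254292 0.22339862]
```

Call:
play_rows(
  motion=[
    [0,0,0,0],
    [0,0,0,0],
    [0,0,0,0],
    [0,0,0,0],
    [0,0,0,7],
    [0,0,0,7],
    [0,0,0,7],
    [0,0,0,7],
    [0,0,0,7],
    [0,0,0,7],
  ],
  jaw=0.3,
)

```text
clock: 16.43
eef_pos: [0.5772, 0.0042, 0.1314]
orientation: [-0.0, -0.022, 1.0, 0.0]
ft_force: [0.2, -0.2, -0.9]
grip_width: 0.702
```

Call:
play_rows(
  motion=[
    [0,0,0,7],
    [0,0,0,7],
    [0,0,0,7],
    [0,0,0,7],
    [0,0,0,7],
    [0,0,0,7],
    [0,0,0,7],
    [0,0,0,7],
    [0,0,0,7],
    [0,0,0,7],
  ],
)

```text
clock: 17.27
eef_pos: [0.5772, 0.0042, 0.1315]
orientation: [-0.0, 0.555, 0.832, -0.0]
ft_force: [-0.1, -0.2, 0.9]
grip_width: 0.695
```

Call:
play_rows(
  motion=[
    [0,0,0,7],
    [0,0,0,7],
    [0,0,0,7],
    [0,0,0,7],
    [0,0,0,7],
    [0,0,0,7],
    [0,0,0,7],
    [0,0,0,7],
    [0,0,0,7],
    [0,0,0,7],
  ],
)

```text
clock: 18.1
eef_pos: [0.5772, 0.0041, 0.1315]
orientation: [-0.0, 0.932, 0.363, -0.0]
ft_force: [0.1, -0.7, -0.6]
grip_width: 0.703
```

Call:
play_rows(
  motion=[
    [0,0,0,7],
    [0,0,0,7],
    [0,0,0,7],
    [0,0,0,7],
    [0,0,0,7],
    [0,0,0,7],
    [0,0,0,7],
    [0,0,0,7],
    [0,0,0,7],
    [0,0,0,7],
  ],
)

```text
clock: 18.93
eef_pos: [0.5772, 0.0041, 0.1315]
orientation: [0.0, 0.971, -0.238, -0.0]
ft_force: [0.2, -1.2, 0.4]
grip_width: 0.702
```

```bash
python3 - <<'E'
from h import *
plan(.577,.0035,.115); print(bot.observe()['ft_force'],bot.observe()['ft_torque'])
s,c=snap('wrist','w4'); W=cloud(c,s)
reg(W,'lid',0,480,100,540,.12,.14)
reg(W,'knob',250,400,270,370,.145,.18)
E
```

```text
tcp [0.5772 0.0041 0.1315] heading -27.5 j6 111.0 t 18.93 w 0.702
shift cm [0.01 0.07 1.65]  rows>= 1
[ 0.23862365 -1.18403444  0.41567115] [0.02831042 0.05437774 0.06065579]
lid 50060 [ 0.5919 -0.0046  0.1282] rect [555.7   3.3] [139.5 186.9] 87.4 z [0.1271 0.1282 0.1293]
knob 8206 [0.5811 0.0019 0.159 ] rect [578.5   3.2] [37.  38.1] 73.9 z [0.15   0.1601 0.1614]
```

Call:
play_rows(
  motion=[
    [0,0,-0.1,0],
    [0,0,0,0],
    [0,0,0,0],
    [0,0,0,0],
    [0,0,0,0],
    [0,0,-0.02,-7],
    [0,0,-0.02,-7],
    [0,0,-0.02,-7],
    [0,0,-0.02,-7],
    [0,0,-0.02,-7],
  ],
  jaw=1,
)

```text
clock: 19.82
eef_pos: [0.5775, 0.0041, 0.134]
orientation: [-0.0, 0.997, 0.072, 0.0]
ft_force: [-0.1, -0.6, 2.5]
grip_width: 0.425
```

Call:
play_rows(
  motion=[
    [0,0,-0.02,-7],
    [0,0,-0.02,-7],
    [0,0,-0.02,-7],
    [0,0,-0.02,-7],
    [0,0,-0.02,-7],
    [0,0,-0.02,-7],
    [0,0,-0.02,-7],
    [0,0,-0.02,-7],
    [0,0,-0.02,-7],
    [0,0,-0.02,-7],
  ],
)

```text
clock: 20.65
eef_pos: [0.5777, 0.0041, 0.1359]
orientation: [0.0, 0.776, 0.631, 0.0]
ft_force: [0.1, -0.5, 1.6]
grip_width: 0.431
```

Call:
play_rows(
  motion=[
    [0,0,-0.02,-7],
    [0,0,-0.02,-7],
    [0,0,-0.02,-7],
    [0,0,-0.02,-7],
    [0,0,-0.02,-7],
    [0,0,-0.02,-7],
    [0,0,-0.02,-7],
    [0,0,-0.02,-7],
    [0,0,-0.02,-7],
    [0,0,-0.02,-7],
  ],
)

```text
clock: 21.48
eef_pos: [0.5778, 0.0042, 0.1379]
orientation: [0.0, 0.274, 0.962, 0.0]
ft_force: [0.2, -0.2, 1.5]
grip_width: 0.428
```

Call:
play_rows(
  motion=[
    [0,0,-0.02,-7],
    [0,0,-0.02,-7],
    [0,0,-0.02,-7],
    [0,0,-0.02,-7],
    [0,0,-0.02,-7],
    [0,0,-0.02,-7],
    [0,0,-0.02,-7],
    [0,0,-0.02,-7],
    [0,0,-0.02,-7],
    [0,0,-0.02,-7],
  ],
)

```text
clock: 22.32
eef_pos: [0.5776, 0.0044, 0.1398]
orientation: [0.0, -0.328, 0.945, 0.0]
ft_force: [-1.0, 0.9, 1.4]
grip_width: 0.427
```

Call:
play_rows(
  motion=[
    [0,0,-0.02,-7],
    [0,0,-0.1,0],
    [0,0,-0.1,0],
    [0,0,-0.1,0],
    [0,0,-0.1,0],
    [0,0,-0.1,0],
    [0,0,0,0],
  ],
)

```text
clock: 22.9
eef_pos: [0.5774, 0.0041, 0.145]
orientation: [-0.0, -0.382, 0.924, 0.0]
ft_force: [-0.4, -0.0, -1.8]
grip_width: 0.425
```

```bash
python3 - <<'E'
from h import *
plan(.400,-.242,.25); print(bot.observe()['ft_force'],bot.observe()['ft_torque'])
s,c=snap('side','s2'); W=cloud(c,s);crop(c['img'],'s2c',150,290,240,460,3.5)
E
```

```text
tcp [0.5774 0.0041 0.145 ] heading -135.1 j6 -141.4 t 22.9 w 0.425
shift cm [ 29.93  -4.93 -10.5 ]  rows>= 8
[-0.37045386 -0.00238227 -1.77911342] [0.03701923 0.00046274 0.01716778]
```

View pics/s2c.png

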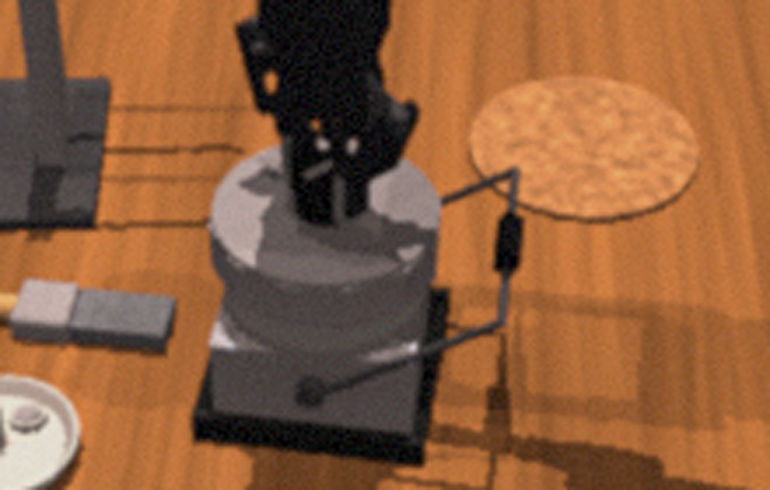

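Call:
play_rows(
  motion=[
    [0,0,-1.0,0],
    [0,0,-1.0,0],
    [0,0,-1.0,0],
    [0,0,-1.0,7],
    [0,0,-1.0,7],
    [0,0,-1.0,7],
    [0,0,0,7],
    [0,0,0,7],
    [0,0,0,7],
    [0,0,0,7],
  ],
)

```text
clock: 23.78
eef_pos: [0.5778, 0.004, 0.2065]
orientation: [0.001, 0.039, 0.999, -0.0]
ft_force: [0.7, -0.3, -1.6]
grip_width: 0.427
```

Call:
play_rows(
  motion=[
    [0,0,0,7],
    [0,0,0,7],
    [0,0,0,7],
    [0,0,0,0],
  ],
)

```text
clock: 24.12
eef_pos: [0.5778, 0.0041, 0.2063]
orientation: [0.001, 0.218, 0.976, 0.0]
ft_force: [-0.5, -0.5, -1.6]
grip_width: 0.422
```

```bash
python3 - <<'E'
from h import *
plan(.400,-.242,.205); print(bot.observe()['ft_force'])
E
```

```text
tcp [0.5778 0.0041 0.2063] heading 154.8 j6 -71.3 t 24.12 w 0.422
shift cm [  5.6  -29.83   0.1 ]  rows>= 8
[-0.51394651 -0.5054851  -1.58294788]
```

Call:
play_rows(
  motion=[
    [0.6,-3.0,0,0],
    [0.6,-3.0,0,0],
    [0.6,-3.0,0,0],
    [0.6,-3.0,0,0],
    [0.6,-3.0,0,0],
    [0.6,-3.0,0,0],
    [0.6,-3.0,0,0],
    [0.6,-3.0,0,0],
    [0.4,-3.0,0,0],
    [0.4,-2.8,0,0],
  ],
)

```text
clock: 24.95
eef_pos: [0.3994, -0.2434, 0.206]
orientation: [0.001, 0.216, 0.976, -0.001]
ft_force: [0.4, -0.3, -1.9]
grip_width: 0.423
```

Call:
play_rows(
  motion=[
    [0,0,2.5,0],
    [0,0,2.5,0],
    [0,0,2.5,0],
    [0,0,2.5,0],
    [0,0,2.5,0],
    [0,0,1.2,0],
    [0,0,0.8,0],
    [0,0,0,0],
    [0,0,0,0],
  ],
)

```text
clock: 25.7
eef_pos: [0.4009, -0.2424, 0.0605]
orientation: [0.001, 0.217, 0.976, -0.0]
ft_force: [-0.1, 0.7, -0.8]
grip_width: 0.425
```

```bash
python3 - <<'E'
from h import *
plan(.400,-.242,.046); print(bot.observe()['ft_force'])
s,c=snap('side','s3');crop(c['img'],'s3c',100,250,330,490,4)
E
```

```text
tcp [ 0.4009 -0.2424  0.0605] heading 155.0 j6 -104.7 t 25.7 w 0.425
shift cm [0.1  0.   1.45]  rows>= 1
[-0.09002624  0.74617186 -0.81247767]
```

View pics/s3c.png

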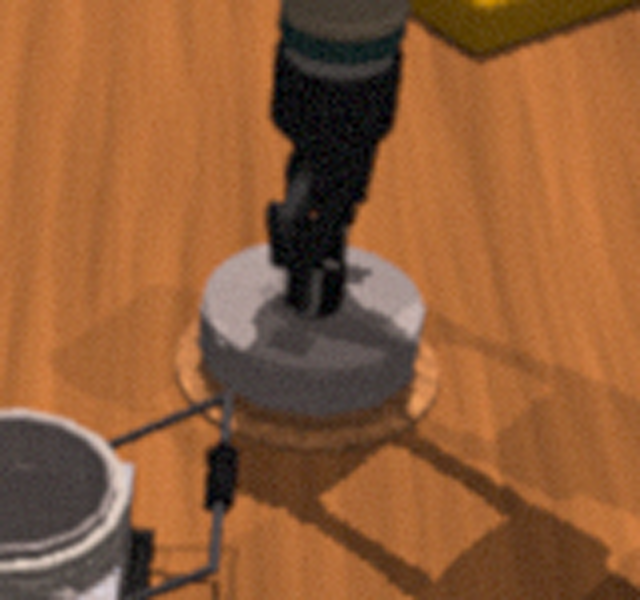

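Call:
play_rows(
  motion=[
    [0,0,0.5,0],
    [0,0,0.4,0],
    [0,0,0.2,0],
    [0,0,0.15,0],
    [0,0,0,0],
    [0,0,0,0],
  ],
)

```text
clock: 26.25
eef_pos: [0.4003, -0.242, 0.0473]
orientation: [-0.0, 0.217, 0.976, 0.0]
ft_force: [0.5, -0.2, -2.6]
grip_width: 0.426
```

Call:
play_rows(
  motion=[
    [0,0,0.15,0],
    [0,0,0.1,0],
    [0,0,0,0],
    [0,0,0,0],
  ],
)

```text
clock: 26.58
eef_pos: [0.4006, -0.2422, 0.0464]
orientation: [0.001, 0.217, 0.976, -0.0]
ft_force: [-2.0, 1.3, 9.8]
grip_width: 0.428
```

Contact made (9.8 N up). Release and rise.

Call:
play_rows(
  motion=[
    [0,0,0,0],
    [0,0,0,0],
    [0,0,0,0],
    [0,0,0,0],
    [0,0,-0.5,0],
    [0,0,-1.5,0],
    [0,0,-3,0],
    [0,0,-3,0],
    [0,0,-4,0],
    [0,0,-4,0],
  ],
  jaw=0.0,
)

```text
clock: 27.42
eef_pos: [0.3996, -0.2414, 0.2063]
orientation: [-0.001, 0.217, 0.976, 0.0]
ft_force: [0.3, -0.4, -0.1]
grip_width: 0.998
```

```bash
cat >> h.py <<'E'
def pieces(W,img,zlo=.012,zhi=.05):
    hsv=cv2.cvtColor(img,cv2.COLOR_RGB2HSV)
    m=(hsv[...,1]>90)&(W[...,0]>.36)&(W[...,0]<.61)&(W[...,1]>.13)&(W[...,1]<.42)&(W[...,2]<zhi)&(W[...,2]>zlo)
    m=cv2.morphologyEx(m.astype(np.uint8),cv2.MORPH_OPEN,np.ones((2,2),np.uint8))
    n,l,st,ce=cv2.connectedComponentsWithStats(m)
    for i in range(1,n):
        P=W[l==i]
        (c,(a,b),t)=cv2.minAreaRect(P[:,:2].astype(np.float32)*1000)
        if max(a,b)<30: continue
        if a<b: t-=90; a,b=b,a   # long axis angle
        print('long-axis %.1f'%(((t+90)%180)-90),'ctr',np.round(c,1),'size',np.round((a,b),1),'z90',np.percentile(P[:,2],90).round(4),'px',ce[i].round(),'n',st[i,4],'col',img[l==i].mean(0).round())
E
python3 - <<'E'
from h import *
plan(.420,.199,.2)
s,c=snap('side','s4');W=cloud(c);reg(W,'lid',150,230,350,450,.03,.046)
reg(W,'knob',140,230,350,450,.062,.08);pieces(W,c['img']);crop(c['img'],'s4c',100,250,330,490,4)
s,c=snap('top','t4');W=cloud(c);pieces(W,c['img'])
reg(W,'knob',290,350,400,470,.062,.08)
E
```

```text
tcp [ 0.3996 -0.2414  0.2063] heading 154.9 j6 -104.6 t 27.42 w 0.998
shift cm [16.83 40.75  0.68]  rows>= 11
lid 1368 [ 0.4029 -0.2257  0.0404] rect [ 425.1 -168.9] [299.3 139.5] 70.4 z [0.0338 0.041  0.044 ]
knob 174 [ 0.4157 -0.2112  0.0716] rect [ 458.6 -137. ] [279.3  36.4] 60.1 z [0.0637 0.0722 0.077 ]
long-axis 23.2 ctr [416.6 197.1] size [91.  39.1] z90 nan px [407. 323.] n 639 col [151. 107.  49.]
long-axis -17.2 ctr [535.4 221.1] size [69.3  8.7] z90 nan px [348. 327.] n 318 col [56. 54. 27.]
long-axis 20.7 ctr [423.9 277.3] size [89.4 42.4] z90 nan px [405. 357.] n 730 col [155. 110.  50.]
long-axis 8.6 ctr [529.  321.7] size [69.6 12.9] z90 nan px [350. 369.] n 310 col [66. 63. 36.]
long-axis -11.9 ctr [417.7 354.5] size [69.7 17.1] z90 nan px [411. 389.] n 421 col [57. 55. 28.]
long-axis -12.3 ctr [534.2 213. ] size [63.4 14.2] z90 nan px [247. 266.] n 154 col [65. 67. 40.]
long-axis 13.9 ctr [529.4 311.2] size [64.8 12.5] z90 nan px [206. 267.] n 162 col [63. 65. 38.]
long-axis 14.8 ctr [424.8 277.4] size [77.4 43.1] z90 nan px [219. 312.] n 381 col [159. 130.  73.]
long-axis 15.7 ctr [417.4 197. ] size [77.4 43.2] z90 nan px [253. 316.] n 347 col [164. 136.  76.]
long-axis -19.3 ctr [415.7 344.1] size [63.3 13. ] z90 nan px [189. 315.] n 179 col [62. 64. 37.]
knob 231 [ 0.4001 -0.2388  0.0728] rect [ 399.6 -239.6] [36.2 34.5] 64.1 z [0.0686 0.0731 0.076 ]
```

View pics/t4.png

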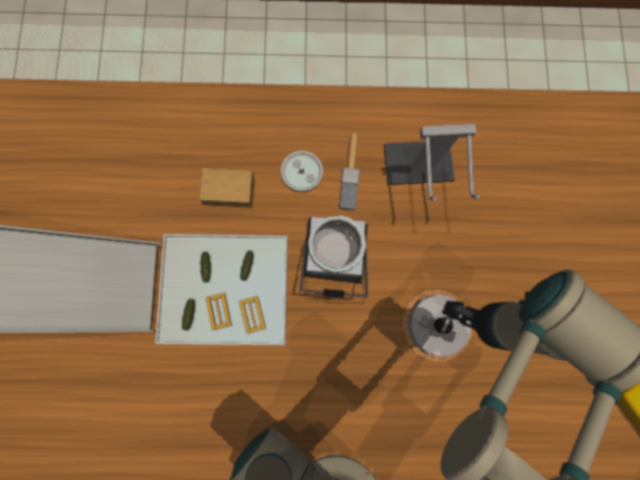

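View pics/s4.png

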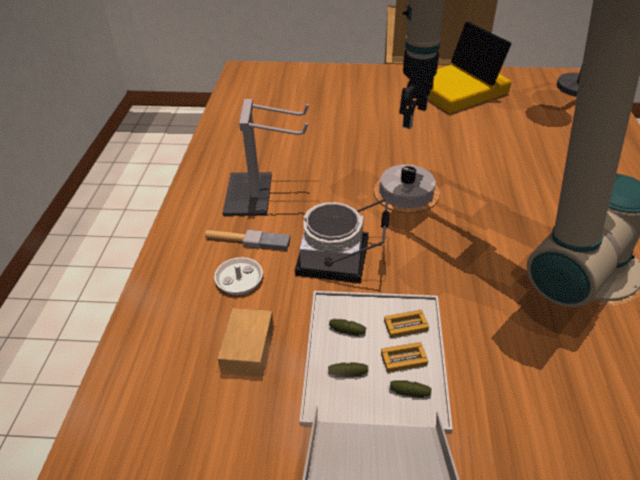

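Call:
play_rows(
  motion=[
    [1.5,3.7,-0.3,0],
    [1.5,3.7,-0.3,0],
    [1.5,3.7,-0.3,0],
    [1.5,3.7,-0.3,0],
    [1.5,3.7,0,0],
    [1.5,3.7,0,0],
    [1.5,3.7,0,0],
    [1.5,3.7,0,0],
    [1.5,3.7,0,0],
    [1.5,3.7,0,0],
  ],
)

```text
clock: 28.35
eef_pos: [0.4206, 0.1586, 0.2166]
orientation: [-0.0, 0.217, 0.976, -0.0]
ft_force: [0.7, 0.2, -0.0]
grip_width: 0.999
```

Call:
play_rows(
  motion=[
    [1.7,3.6,0,0],
    [0,0,0,-7],
    [0,0,0,-7],
    [0,0,0,-7],
    [0,0,0,-7],
    [0,0,0,-7],
    [0,0,0,-5],
    [0,0,0,0],
  ],
)

```text
clock: 29.02
eef_pos: [0.4208, 0.1965, 0.2163]
orientation: [-0.001, -0.13, 0.991, -0.0]
ft_force: [0.3, -0.3, 0.4]
grip_width: 0.999
```

```bash
python3 - <<'E'
from h import *
plan(.420,.199,.2)
s,c=snap('wrist','w5');W=cloud(c,s);pieces(W,c['img'])
E
```

```text
tcp [0.4208 0.1965 0.2163] heading -165.0 j6 -88.6 t 29.02 w 0.999
shift cm [0.01 0.27 1.63]  rows>= 1
long-axis 16.1 ctr [422.9 200.6] size [84.9 46.5] z90 nan px [321. 212.] n 2483 col [186. 142.  73.]
long-axis 23.1 ctr [428.5 283.8] size [91.  42.1] z90 nan px [396. 239.] n 2423 col [150. 114.  61.]
long-axis -17.2 ctr [419.6 346. ] size [69.9 19. ] z90 nan px [463. 251.] n 1287 col [64. 64. 40.]
long-axis -20.1 ctr [536.4 217.3] size [71.7 19.8] z90 nan px [308. 321.] n 1063 col [86. 86. 51.]
long-axis 1.5 ctr [531.6 313. ] size [73.1 22.1] z90 nan px [396. 338.] n 1084 col [89. 89. 52.]
```

View pics/w5.png

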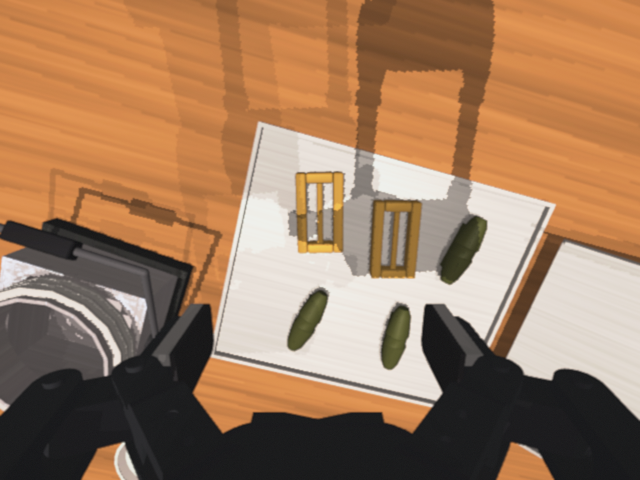

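Call:
play_rows(
  motion=[
    [0,0.25,3.8,0],
    [0,0,3.8,0],
    [0,0,3.8,0],
    [0,0,3.8,0],
    [0,0,3,0],
    [0,0,1.8,0],
    [0,0,0.8,0],
    [0,0,0,0],
    [0,0,0,0],
  ],
)

```text
clock: 29.82
eef_pos: [0.4211, 0.1991, 0.0092]
orientation: [0.0, -0.129, 0.992, 0.0]
ft_force: [0.4, 0.4, 0.5]
grip_width: 1.0
```

Call:
play_rows(
  motion=[
    [0,0,0,0],
    [0,0,0,0],
    [0,0,0,0],
    [0,0,0,0],
    [0,0,0,0],
    [0,0,0,0],
  ],
  jaw=1,
)

```text
clock: 30.32
eef_pos: [0.4215, 0.1992, 0.0104]
orientation: [0.001, -0.13, 0.992, 0.0]
ft_force: [-1.7, 0.2, 7.3]
grip_width: 0.515
```

Call:
play_rows(
  motion=[
    [0,0,-2,0],
    [0,0,-4,0],
    [0,0,-4,0],
    [0,0,-4,0],
    [0,0,-2,0],
    [0,0,0,0],
  ],
)

```text
clock: 30.82
eef_pos: [0.424, 0.2001, 0.1747]
orientation: [0.006, -0.13, 0.992, 0.001]
ft_force: [0.7, -0.1, -1.3]
grip_width: 0.516
```

```bash
python3 - <<'E'
from h import *
plan(.577,.004,.1); print(bot.observe()['ft_force'])
s,c=snap('wrist','w6')
E
```

```text
tcp [0.424  0.2001 0.1747] heading -165.1 j6 -88.2 t 30.82 w 0.516
shift cm [ -9.65 -22.89   7.58]  rows>= 7
[ 0.70695843 -0.11873288 -1.25064186]
```

View pics/w6.png

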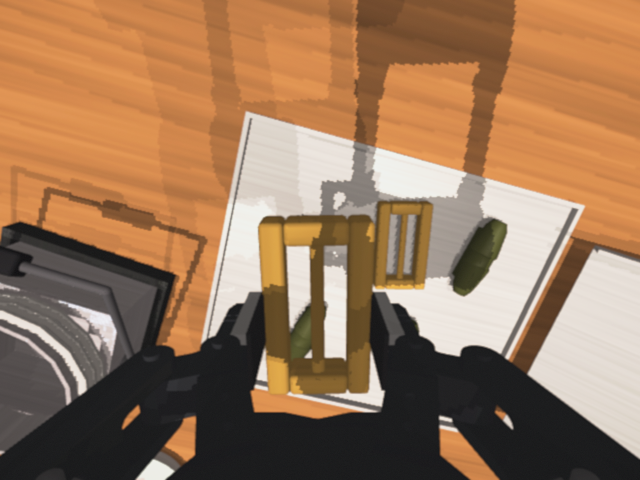

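Call:
play_rows(
  motion=[
    [-1.4,-3.3,0,0],
    [-1.4,-3.3,0,0],
    [-1.4,-3.3,0,0],
    [-1.4,-3.3,0,0],
    [-1.4,-3.3,0,0],
    [-1.4,-3.3,0,0],
    [-1.2,-3.2,0,0],
    [0,0,0,0],
  ],
)

```text
clock: 31.53
eef_pos: [0.5759, -0.004, 0.1668]
orientation: [0.0, -0.128, 0.992, -0.002]
ft_force: [0.3, 0.7, -0.4]
grip_width: 0.514
```

```bash
python3 - <<'E'
from h import *
plan(.577,.004,.095); print(bot.observe()['ft_force'])
s,c=snap('wrist','w7')
E
```

```text
tcp [ 0.5759 -0.004   0.1668] heading -165.3 j6 -111.8 t 31.53 w 0.514
shift cm [-0.31  0.77  7.18]  rows>= 2
[ 0.34016171  0.73132814 -0.41374866]
```

View pics/w7.png

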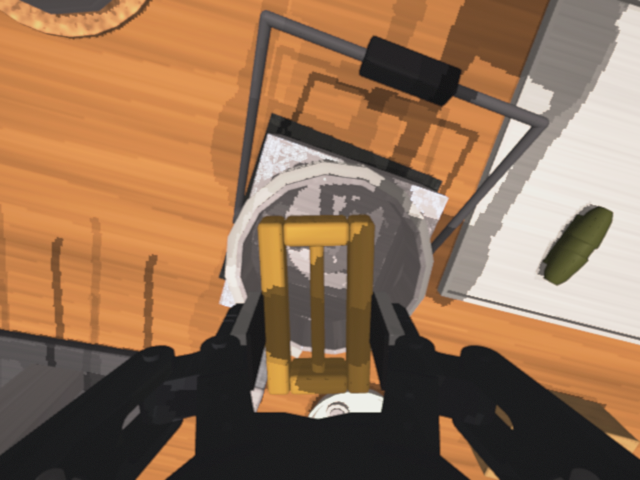

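Call:
play_rows(
  motion=[
    [-0.1,0.8,0,0],
    [0,0,0,0],
    [0,0,0,0],
  ],
)

```text
clock: 31.83
eef_pos: [0.5699, 0.0111, 0.1683]
orientation: [-0.001, -0.131, 0.991, 0.001]
ft_force: [0.8, 0.1, -1.4]
grip_width: 0.511
```

```bash
python3 - <<'E'
from h import *
plan(.577,.004,.095); print(bot.observe()['ft_force'])
E
```

```text
tcp [0.5699 0.0111 0.1683] heading -165.0 j6 -110.9 t 31.83 w 0.511
shift cm [-0.51 -0.88  7.33]  rows>= 2
[ 0.78514959  0.08324723 -1.39930037]
```

Call:
play_rows(
  motion=[
    [-0.5,-0.9,0,0],
    [0,0,0,0],
    [0,0,2.5,0],
    [0,0,2.5,0],
    [0,0,1.5,0],
    [0,0,0.8,0],
    [0,0,0,0],
    [0,0,0,0],
  ],
)

```text
clock: 32.5
eef_pos: [0.579, 0.002, 0.0962]
orientation: [0.0, -0.13, 0.992, -0.0]
ft_force: [0.0, 0.6, -0.9]
grip_width: 0.515
```

Call:
play_rows(
  motion=[
    [0,0,0,0],
    [0,0,0,0],
    [0,0,0,0],
    [0,0,0,0],
    [0,0,-3,0],
    [0,0,-4,0],
    [0,0,-4,0],
    [0,0,-1,0],
    [0,0,0,0],
    [0,0,0,0],
  ],
  jaw=0.3,
)

```text
clock: 33.33
eef_pos: [0.5785, 0.002, 0.2163]
orientation: [0.001, -0.13, 0.992, -0.0]
ft_force: [1.1, -0.6, -0.8]
grip_width: 0.697
```

```bash
python3 - <<'E'
from h import *
plan(.425,.280,.21)
s,c=snap('wrist','w8');W=cloud(c,s);pieces(W,c['img'])
s,c=snap('top','t8');W=cloud(c);pieces(W,c['img'])
E
```

```text
tcp [0.5785 0.002  0.2163] heading -165.1 j6 -111.6 t 33.33 w 0.697
shift cm [ 7.68 30.82  0.61]  rows>= 8
long-axis 16.1 ctr [430.8 273.2] size [80.8 33.7] z90 nan px [630. 142.] n 1334 col [174. 131.  63.]
long-axis -19.4 ctr [537.  212.9] size [70.  14.9] z90 nan px [538. 228.] n 1644 col [85. 85. 50.]
long-axis 18.1 ctr [533.  310.7] size [69.  15.6] z90 nan px [626. 253.] n 1369 col [75. 75. 43.]
long-axis -12.0 ctr [533.9 212.6] size [64.2 13.7] z90 0.0299 px [248. 266.] n 156 col [64. 65. 39.]
long-axis 2.7 ctr [529.1 311.1] size [64.9 13.7] z90 0.0294 px [206. 268.] n 164 col [62. 63. 37.]
long-axis 14.6 ctr [424.8 277.6] size [77.2 43.5] z90 nan px [219. 312.] n 357 col [155. 127.  69.]
long-axis -6.6 ctr [415.9 344.3] size [63.6 13.9] z90 0.0296 px [189. 316.] n 179 col [61. 62. 36.]
```

View pics/w8.png

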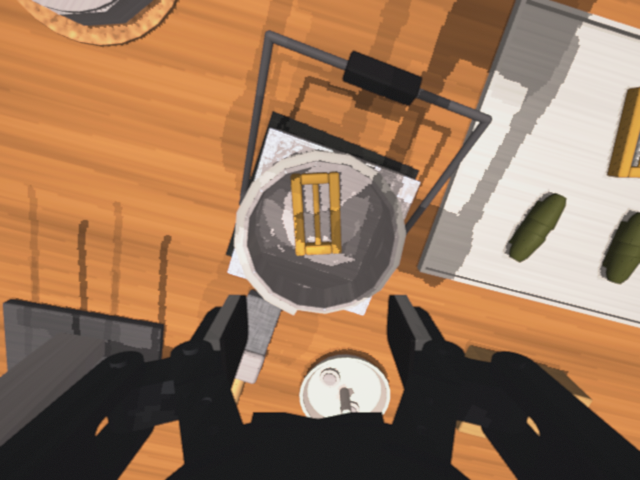

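Call:
play_rows(
  motion=[
    [0.8,3.2,0,0],
    [0.8,3.6,0,0],
    [0.8,3.6,0,0],
    [0.9,3.6,0,0],
    [0.9,3.6,0,0],
    [0.9,3.6,0,0],
    [0.9,3.6,0,0],
    [0.8,3.2,0,0],
    [0.7,2.8,0,0],
    [0,0,0,0],
  ],
  jaw=0,
)

```text
clock: 34.27
eef_pos: [0.4228, 0.2837, 0.2137]
orientation: [-0.003, -0.132, 0.991, 0.001]
ft_force: [0.5, -0.3, 1.0]
grip_width: 0.999
```

```bash
python3 - <<'E'
from h import *
s,c=snap('wrist','w9');W=cloud(c,s);pieces(W,c['img'])
s,c=snap('wrist','w9');W=cloud(c,s);pieces(W,c['img'])
plan(.427,.280,.01)
E
```

```text
long-axis 15.9 ctr [430.1 280.2] size [85.2 44.9] z90 nan px [312. 217.] n 2464 col [176. 133.  68.]
long-axis -17.0 ctr [419.5 349.5] size [70.5 14.7] z90 nan px [382. 229.] n 1259 col [55. 55. 34.]
long-axis -17.4 ctr [535.  215.8] size [71.1 16.7] z90 nan px [228. 300.] n 1041 col [74. 74. 43.]
long-axis 5.6 ctr [531.5 314.8] size [72.8 21.5] z90 nan px [319. 320.] n 1086 col [78. 78. 45.]
long-axis 19.2 ctr [427.4 282.2] size [84.  42.2] z90 nan px [315. 217.] n 2462 col [177. 134.  68.]
long-axis -14.8 ctr [418.5 345.6] size [71. 20.] z90 nan px [385. 228.] n 1261 col [56. 55. 34.]
long-axis -19.0 ctr [536.5 218.9] size [71.4 19. ] z90 nan px [230. 300.] n 1098 col [74. 74. 43.]
long-axis 4.8 ctr [531.6 314.5] size [72.9 21.7] z90 nan px [322. 319.] n 1088 col [79. 78. 45.]
tcp [0.4254 0.2805 0.214 ] heading -164.9 j6 -79.5 t 34.37 w 1.001
shift cm [-0.21 -0.07 20.4 ]  rows>= 5
```

View pics/w9.png

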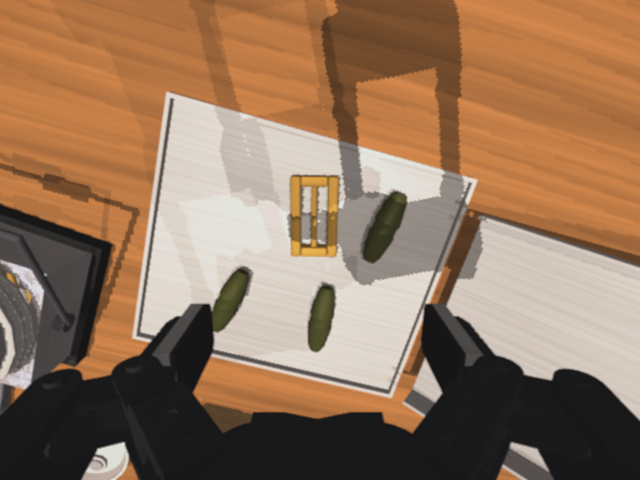

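Call:
play_rows(
  motion=[
    [-0.2,0,3,0],
    [0,0,3.8,0],
    [0,0,3.8,0],
    [0,0,3.8,0],
    [0,0,3,0],
    [0,0,2,0],
    [0,0,1,0],
    [0,0,0,0],
    [0,0,0,0],
  ],
  jaw=0.28,
)

```text
clock: 35.12
eef_pos: [0.4293, 0.2801, 0.0117]
orientation: [-0.0, -0.129, 0.992, -0.0]
ft_force: [-0.2, -0.7, -0.4]
grip_width: 0.717
```

Call:
play_rows(
  motion=[
    [0,0,0,0],
    [0,0,0,0],
    [0,0,0,0],
    [0,0,0,0],
    [0,0,0,0],
    [0,0,-2,0],
    [0,0,-4,0],
    [0,0,-4,0],
    [0,0,-4,0],
    [0,0,-2,0],
  ],
  jaw=1,
)

```text
clock: 35.95
eef_pos: [0.4308, 0.282, 0.1775]
orientation: [0.004, -0.13, 0.992, 0.001]
ft_force: [1.1, -0.1, -1.1]
grip_width: 0.512
```

```bash
python3 - <<'E'
from h import *
s,c=snap('wrist','w10')
plan(.577,.004,.16)
E
```

```text
tcp [0.4324 0.2828 0.18  ] heading -165.1 j6 -79.5 t 36.0 w 0.505
shift cm [ -6.76 -30.67   2.  ]  rows>= 8
```

View pics/w10.png

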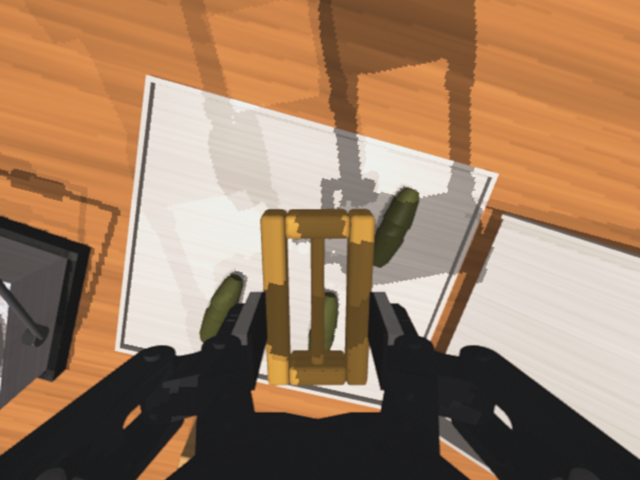

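Call:
play_rows(
  motion=[
    [-0.6,-2.5,0,0],
    [-0.8,-3.5,0,0],
    [-0.8,-3.8,0,0],
    [-0.8,-3.8,0,0],
    [-0.9,-3.8,0,0],
    [-0.9,-3.8,0,0],
    [-0.9,-3.8,0,0],
    [-0.8,-3.3,0,0],
    [-0.6,-2.2,0,0],
    [0,0,0,0],
  ],
)

```text
clock: 36.83
eef_pos: [0.5786, -0.0001, 0.1719]
orientation: [0.001, -0.128, 0.992, -0.001]
ft_force: [0.5, 0.6, -1.1]
grip_width: 0.514
```

Call:
play_rows(
  motion=[
    [0,0,0,0],
    [0,0,0,0],
  ],
)

```text
clock: 37.0
eef_pos: [0.5751, 0.005, 0.1717]
orientation: [-0.0, -0.13, 0.992, 0.001]
ft_force: [0.1, -0.5, -0.6]
grip_width: 0.512
```

```bash
python3 - <<'E'
from h import *
plan(.577,.004,.095)
E
```

```text
tcp [0.5751 0.005  0.1717] heading -165.1 j6 -111.4 t 37.0 w 0.512
shift cm [-0.17 -0.16  7.67]  rows>= 2
```

Call:
play_rows(
  motion=[
    [-0.1,-0.1,2.5,0],
    [0,0,2.5,0],
    [0,0,1.5,0],
    [0,0,1,0],
    [0,0,0,0],
    [0,0,0,0],
  ],
)

```text
clock: 37.5
eef_pos: [0.5768, 0.0046, 0.0971]
orientation: [-0.0, -0.13, 0.991, 0.0]
ft_force: [-1.2, -0.5, 0.0]
grip_width: 0.509
```

Call:
play_rows(
  motion=[
    [0,0,0,0],
    [0,0,0,0],
    [0,0,0,0],
    [0,0,0,0],
    [0,0,-3,0],
    [0,0,-4,0],
    [0,0,-4,0],
    [0,0,-1,0],
    [0,0,0,0],
    [0,0,0,0],
  ],
  jaw=0.3,
)

```text
clock: 38.33
eef_pos: [0.577, 0.0036, 0.2172]
orientation: [0.001, -0.13, 0.992, -0.0]
ft_force: [-0.5, -0.7, -1.3]
grip_width: 0.7
```

```bash
python3 - <<'E'
from h import *
s,c=snap('wrist','w11');W=cloud(c,s);pieces(W,c['img'])
s,c=snap('top','t11');W=cloud(c);pieces(W,c['img'])
plan(.535,.214,.21)
E
```

```text
long-axis -22.3 ctr [536.8 212.9] size [69.2 18.7] z90 nan px [535. 228.] n 1624 col [86. 85. 50.]
long-axis 20.6 ctr [533.  310.8] size [69.6 15.2] z90 nan px [624. 252.] n 1477 col [77. 77. 45.]
long-axis -14.4 ctr [533.9 212.1] size [64.6 13.9] z90 nan px [247. 266.] n 154 col [63. 65. 39.]
long-axis 4.7 ctr [528.8 310.8] size [64.3 13.7] z90 0.0299 px [206. 268.] n 164 col [62. 63. 37.]
long-axis -6.8 ctr [415.9 344.8] size [63.6 14.6] z90 0.0297 px [189. 315.] n 178 col [61. 62. 37.]
tcp [0.5758 0.0037 0.215 ] heading -165.1 j6 -111.5 t 38.43 w 0.698
shift cm [-1.47 21.37  0.52]  rows>= 6
```

View pics/w11.png

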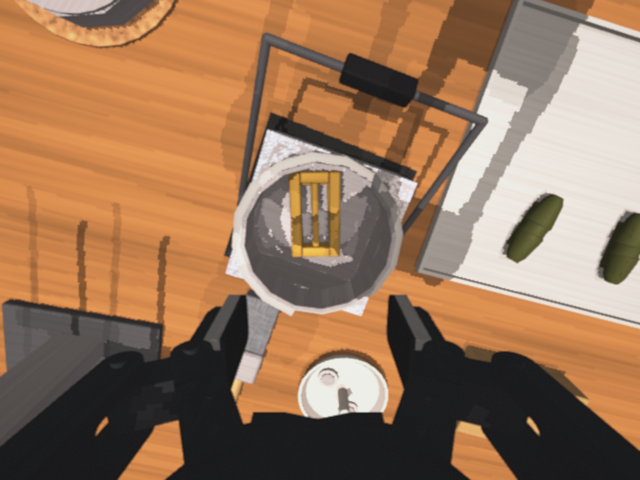

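Call:
play_rows(
  motion=[
    [-0.3,3.5,0,0],
    [-0.3,3.7,0,0],
    [-0.3,3.7,0,0],
    [-0.3,3.7,0,0],
    [-0.2,3.7,0,0],
    [-0.1,3.0,0,0],
    [0,0,0,7],
    [0,0,0,7],
    [0,0,0,7],
    [0,0,0,6],
  ],
  jaw=0.3,
)

```text
clock: 39.27
eef_pos: [0.5354, 0.2134, 0.2143]
orientation: [-0.002, 0.108, 0.994, -0.001]
ft_force: [0.8, -0.4, -0.9]
grip_width: 0.7
```

Call:
play_rows(
  motion=[
    [0,0,0,0],
    [0,0,0,0],
    [0,0,0,0],
  ],
)

```text
clock: 39.52
eef_pos: [0.5363, 0.2131, 0.2156]
orientation: [-0.001, 0.104, 0.995, -0.0]
ft_force: [-0.6, -0.0, 0.4]
grip_width: 0.701
```

```bash
python3 - <<'E'
from h import *
s,c=snap('wrist','w12');W=cloud(c,s);pieces(W,c['img'],.009)
plan(.535,.214,.01)
E
```

```text
long-axis -20.5 ctr [420.1 347. ] size [70.8 19.3] z90 nan px [444.  51.] n 2173 col [76. 76. 44.]
long-axis 19.3 ctr [532.8 313.5] size [70.4 18.1] z90 nan px [421. 189.] n 1468 col [55. 54. 33.]
long-axis -19.0 ctr [537.6 216.3] size [72.2 14.2] z90 nan px [321. 214.] n 1317 col [65. 65. 38.]
tcp [0.5364 0.2131 0.216 ] heading 168.0 j6 -63.2 t 39.57 w 0.702
shift cm [ 0.13  0.07 20.6 ]  rows>= 6
```

View pics/w12.png

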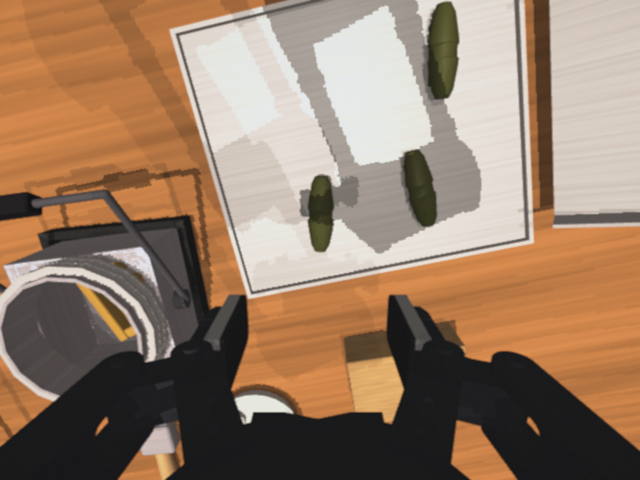

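Call:
play_rows(
  motion=[
    [0,0.3,3,0],
    [0,0,3.8,0],
    [0,0,3.8,0],
    [0,0,3.8,0],
    [0,0,3.2,0],
    [0,0,2,0],
    [0,0,1,0],
    [0,0,0,0],
    [0,0,0,0],
  ],
)

```text
clock: 40.32
eef_pos: [0.5379, 0.2163, 0.0112]
orientation: [0.0, 0.105, 0.994, 0.0]
ft_force: [-0.1, 0.0, 0.3]
grip_width: 0.701
```

Call:
play_rows(
  motion=[
    [0,0,0,0],
    [0,0,0,0],
    [0,0,0,0],
    [0,0,0,0],
    [0,0,0,0],
    [0,0,-2,0],
    [0,0,-4,0],
    [0,0,-4,0],
    [0,0,-4,0],
    [0,0,-2,0],
  ],
  jaw=1,
)

```text
clock: 41.15
eef_pos: [0.5396, 0.2169, 0.1768]
orientation: [0.004, 0.105, 0.994, 0.002]
ft_force: [1.1, 0.5, -0.7]
grip_width: 0.284
```

```bash
python3 - <<'E'
from h import *
s,c=snap('wrist','w13')
plan(.577,.004,.17)
E
```

```text
tcp [0.5413 0.2174 0.1795] heading 167.9 j6 -62.9 t 41.2 w 0.285
shift cm [ -7.95 -20.13   0.92]  rows>= 6
```

View pics/w13.png

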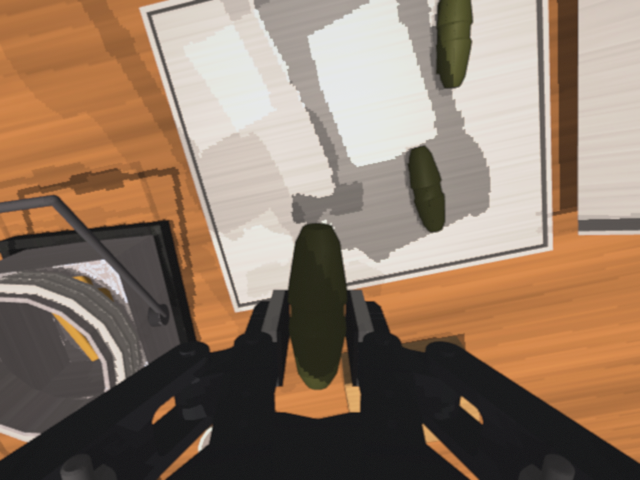

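Call:
play_rows(
  motion=[
    [-1.0,-2.4,0,0],
    [-1.5,-3.4,0,0],
    [-1.5,-3.5,0,0],
    [-1.5,-3.5,0,0],
    [-1.4,-3.2,0,0],
    [-0.9,-2.2,0,0],
    [0,0,0,0],
    [0,0,0,0],
    [0,0,0,0],
  ],
)

```text
clock: 41.95
eef_pos: [0.5752, 0.0224, 0.1709]
orientation: [-0.0, 0.106, 0.994, 0.0]
ft_force: [0.6, 0.9, -0.5]
grip_width: 0.287
```

```bash
python3 - <<'E'
from h import *
plan(.577,.022,.095)
E
```

```text
tcp [0.5752 0.0224 0.1709] heading 167.9 j6 -82.6 t 41.95 w 0.287
shift cm [-0.19 -0.01  7.59]  rows>= 2
```

Call:
play_rows(
  motion=[
    [-0.2,-0.2,2.5,0],
    [0,0,2.5,0],
    [0,0,1.2,0],
    [0,0,0.5,0],
    [0,0,0,0],
    [0,0,0,0],
  ],
)

```text
clock: 42.45
eef_pos: [0.5772, 0.0206, 0.1043]
orientation: [0.0, 0.105, 0.995, 0.0]
ft_force: [-0.3, 0.6, -0.2]
grip_width: 0.284
```

Call:
play_rows(
  motion=[
    [0,0,0,0],
    [0,0,0,0],
    [0,0,0,0],
    [0,0,0,0],
    [0,0,-3,0],
    [0,0,-4,0],
    [0,0,-4,0],
    [0,0,0,0],
    [0,0,0,0],
    [0,0,0,0],
  ],
  jaw=0.6,
)

```text
clock: 43.28
eef_pos: [0.5767, 0.0195, 0.2138]
orientation: [-0.0, 0.105, 0.994, 0.0]
ft_force: [0.3, 0.4, -0.9]
grip_width: 0.399
```

```bash
python3 - <<'E'
from h import *
s,c=snap('wrist','w14');W=cloud(c,s);pieces(W,c['img'])
s,c=snap('top','t14');W=cloud(c);pieces(W,c['img'])
plan(.532,.312,.21)
E
```

```text
long-axis 10.5 ctr [530.3 311.1] size [61.7 12.7] z90 nan px [206. 267.] n 162 col [61. 63. 36.]
long-axis -6.3 ctr [416.  344.9] size [63.5 15. ] z90 nan px [189. 315.] n 179 col [61. 62. 36.]
tcp [0.5759 0.0196 0.2123] heading 167.9 j6 -82.9 t 43.38 w 0.398
shift cm [10.42 27.67  0.25]  rows>= 8
```

View pics/w14.png

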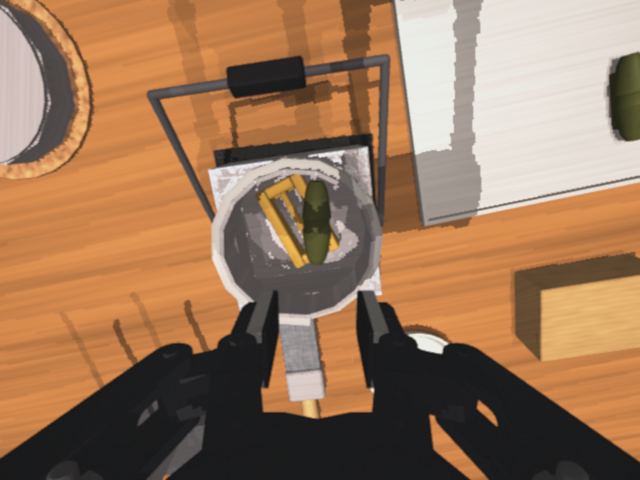

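Call:
play_rows(
  motion=[
    [1.0,2.6,0,0],
    [1.4,3.7,0,0],
    [1.5,3.8,0,0],
    [1.5,3.8,0,0],
    [1.5,3.8,0,0],
    [1.4,3.8,0,0],
    [1.2,3.4,0,0],
    [0.9,2.6,0,0],
    [0,0,0,-7],
    [0,0,0,-7],
  ],
  jaw=0.3,
)

```text
clock: 44.22
eef_pos: [0.5315, 0.312, 0.2115]
orientation: [-0.002, -0.021, 1.0, -0.001]
ft_force: [0.1, 0.0, -0.2]
grip_width: 0.698
```

Call:
play_rows(
  motion=[
    [0,0,0,-2],
    [0,0,0,0],
    [0,0,0,0],
    [0,0,0,0],
  ],
)

```text
clock: 44.55
eef_pos: [0.5327, 0.3099, 0.2129]
orientation: [-0.001, -0.033, 0.999, -0.0]
ft_force: [-0.4, -0.2, 0.2]
grip_width: 0.702
```

```bash
python3 - <<'E'
from h import *
s,c=snap('wrist','w15');W=cloud(c,s);pieces(W,c['img'],.009)
plan(.532,.312,.01)
E
```

```text
long-axis -19.6 ctr [420.5 347.9] size [71.  18.9] z90 nan px [371.  91.] n 1887 col [81. 81. 46.]
long-axis 14.1 ctr [532.7 315.2] size [71.1 18.6] z90 nan px [323. 214.] n 1374 col [65. 65. 38.]
tcp [0.5328 0.3099 0.2132] heading -176.2 j6 -70.1 t 44.6 w 0.707
shift cm [ 0.04  0.22 20.32]  rows>= 5
```

View pics/w15.png

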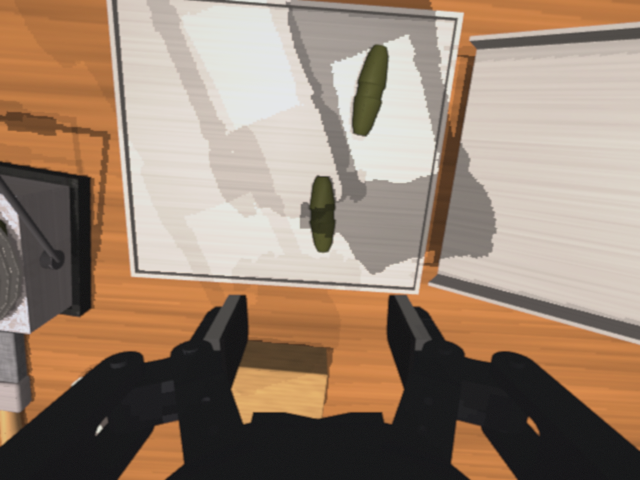

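Call:
play_rows(
  motion=[
    [0,0.4,3,0],
    [0,0,3.8,0],
    [0,0,3.8,0],
    [0,0,3.8,0],
    [0,0,3.0,0],
    [0,0,2,0],
    [0,0,0.9,0],
    [0,0,0,0],
    [0,0,0,0],
  ],
)

```text
clock: 45.35
eef_pos: [0.5333, 0.3143, 0.0113]
orientation: [0.0, -0.034, 0.999, 0.0]
ft_force: [0.1, 1.1, -0.8]
grip_width: 0.702
```

Call:
play_rows(
  motion=[
    [0,0,0,0],
    [0,0,0,0],
    [0,0,0,0],
    [0,0,0,0],
    [0,0,0,0],
    [0,0,-2,0],
    [0,0,-4,0],
    [0,0,-4,0],
    [0,0,-4,0],
    [0,0,-2,0],
  ],
  jaw=1,
)

```text
clock: 46.18
eef_pos: [0.5348, 0.3153, 0.1769]
orientation: [0.004, -0.034, 0.999, 0.002]
ft_force: [1.2, -0.3, -0.3]
grip_width: 0.284
```

```bash
python3 - <<'E'
from h import *
s,c=snap('wrist','w16')
plan(.577,-.01,.17)
E
```

```text
tcp [0.5363 0.316  0.1798] heading -176.1 j6 -69.8 t 46.23 w 0.288
shift cm [ -1.82 -32.8    0.84]  rows>= 9
```

View pics/w16.png

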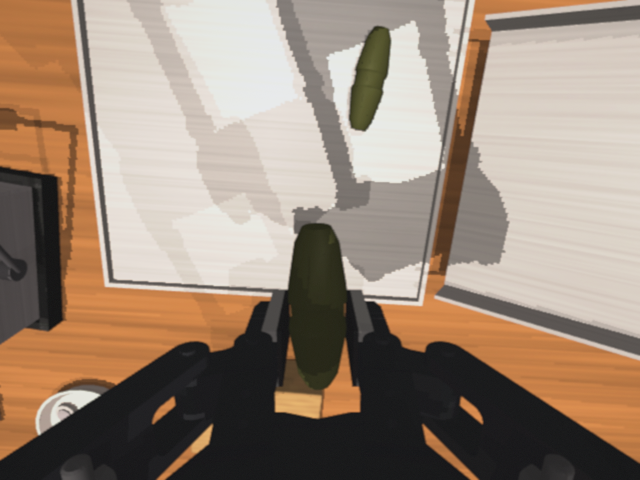

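Call:
play_rows(
  motion=[
    [-0.2,-2.5,0,0],
    [-0.2,-3.5,0,0],
    [-0.2,-3.8,0,0],
    [-0.3,-3.8,0,0],
    [-0.3,-3.8,0,0],
    [-0.3,-3.8,0,0],
    [-0.2,-3.8,0,0],
    [-0.2,-3.4,0,0],
    [-0.2,-2.6,0,0],
    [0,-1.8,0,0],
  ],
)

```text
clock: 47.07
eef_pos: [0.5763, -0.0145, 0.171]
orientation: [0.0, -0.033, 0.999, -0.001]
ft_force: [-0.4, -0.6, -0.6]
grip_width: 0.286
```

Call:
play_rows(
  motion=[
    [0,0,0,0],
    [0,0,0,0],
    [0,0,0,0],
  ],
)

```text
clock: 47.32
eef_pos: [0.5757, -0.0108, 0.1709]
orientation: [-0.0, -0.034, 0.999, 0.0]
ft_force: [-0.0, 0.2, -0.4]
grip_width: 0.288
```

```bash
python3 - <<'E'
from h import *
plan(.577,-.012,.1)
E
```

```text
tcp [ 0.5757 -0.0108  0.1709] heading -176.1 j6 -102.0 t 47.32 w 0.288
shift cm [-0.13 -0.13  7.09]  rows>= 2
```

Call:
play_rows(
  motion=[
    [-0.1,-0.1,2.5,0],
    [0,0,2.5,0],
    [0,0,1.3,0],
    [0,0,0.5,0],
    [0,0,0,0],
    [0,0,0,0],
  ],
)

```text
clock: 47.82
eef_pos: [0.5775, -0.0116, 0.1034]
orientation: [0.0, -0.035, 0.999, 0.0]
ft_force: [0.1, -0.6, -0.3]
grip_width: 0.288
```

Call:
play_rows(
  motion=[
    [0,0,0,0],
    [0,0,0,0],
    [0,0,0,0],
    [0,0,0,0],
    [0,0,-3,0],
    [0,0,-4,0],
    [0,0,-4,0],
    [0,0,0,0],
    [0,0,0,0],
    [0,0,0,0],
  ],
  jaw=0.55,
)

```text
clock: 48.65
eef_pos: [0.5768, -0.0125, 0.213]
orientation: [0.0, -0.034, 0.999, 0.0]
ft_force: [0.4, -0.6, -0.1]
grip_width: 0.454
```

```bash
python3 - <<'E'
from h import *
s,c=snap('wrist','w17')
s,c=snap('top','t17');W=cloud(c);pieces(W,c['img'])
plan(.419,.347,.21)
E
```

```text
long-axis -7.2 ctr [415.9 344.5] size [63.7 14.6] z90 0.0297 px [189. 316.] n 181 col [61. 62. 36.]
tcp [ 0.576  -0.0124  0.2115] heading -176.1 j6 -102.1 t 48.75 w 0.447
shift cm [13.22 36.92  0.21]  rows>= 10
```

View pics/w17.png

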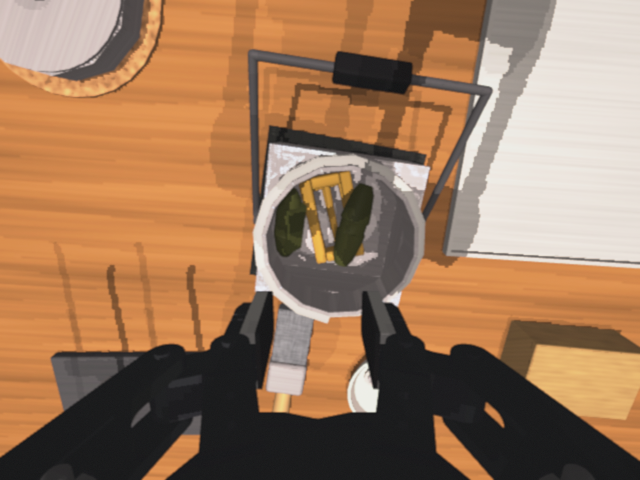

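Call:
play_rows(
  motion=[
    [1.0,2.5,0,0],
    [1.3,3.7,0,0],
    [1.3,3.8,0,0],
    [1.3,3.8,0,0],
    [1.3,3.8,0,0],
    [1.3,3.8,0,0],
    [1.3,3.8,0,0],
    [1.3,3.8,0,0],
    [1.3,3.6,0,0],
    [1.1,2.7,0,0],
  ],
  jaw=0.3,
)

```text
clock: 49.58
eef_pos: [0.4261, 0.3334, 0.2113]
orientation: [-0.002, -0.035, 0.999, -0.0]
ft_force: [0.7, 0.5, 0.1]
grip_width: 0.698
```

Call:
play_rows(
  motion=[
    [0.7,1.6,0,0],
    [0,0,0,7],
    [0,0,0,7],
    [0,0,0,1],
    [0,0,0,0],
    [0,0,0,0],
    [0,0,0,0],
  ],
)

```text
clock: 50.17
eef_pos: [0.4203, 0.3463, 0.2124]
orientation: [-0.0, 0.096, 0.995, -0.0]
ft_force: [0.3, 0.1, 1.0]
grip_width: 0.703
```

```bash
python3 - <<'E'
from h import *
s,c=snap('wrist','w18');W=cloud(c,s);pieces(W,c['img'],.009)
plan(.419,.347,.01)
E
```

```text
long-axis -16.5 ctr [419.8 348.9] size [70.3 18.6] z90 nan px [320. 213.] n 1347 col [62. 62. 37.]
tcp [0.4204 0.3463 0.2126] heading 168.9 j6 -46.8 t 50.22 w 0.701
shift cm [ 0.14  0.05 20.26]  rows>= 5
```

View pics/w18.png

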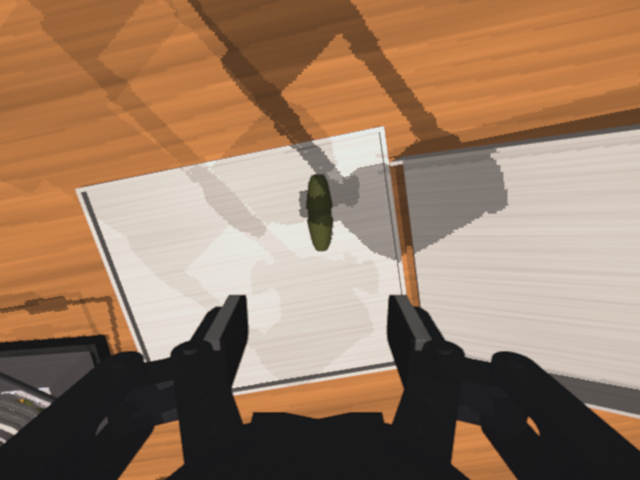

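Call:
play_rows(
  motion=[
    [0.1,0.2,3,0],
    [0,0,3.8,0],
    [0,0,3.8,0],
    [0,0,3.8,0],
    [0,0,3.0,0],
    [0,0,2,0],
    [0,0,0.8,0],
    [0,0,0,0],
    [0,0,0,0],
  ],
)

```text
clock: 50.97
eef_pos: [0.4204, 0.3491, 0.0114]
orientation: [0.0, 0.097, 0.995, 0.0]
ft_force: [0.1, -0.6, 0.7]
grip_width: 0.701
```

Call:
play_rows(
  motion=[
    [0,0,0,0],
    [0,0,0,0],
    [0,0,0,0],
    [0,0,0,0],
    [0,0,0,0],
    [0,0,-2,0],
    [0,0,-4,0],
    [0,0,-4,0],
    [0,0,-4,0],
    [0,0,-2,0],
  ],
  jaw=1,
)

```text
clock: 51.8
eef_pos: [0.4217, 0.3502, 0.1769]
orientation: [0.004, 0.097, 0.995, 0.003]
ft_force: [1.0, 0.1, -0.9]
grip_width: 0.287
```

```bash
python3 - <<'E'
from h import *
s,c=snap('wrist','w19');crop(c['img'],'w19s',0,480,0,640,.6)
plan(.586,.004,.17)
E
```

```text
tcp [0.4231 0.3511 0.1795] heading 168.9 j6 -46.5 t 51.85 w 0.287
shift cm [-22.64 -30.95   0.88]  rows>= 10
```

View pics/w19s.png

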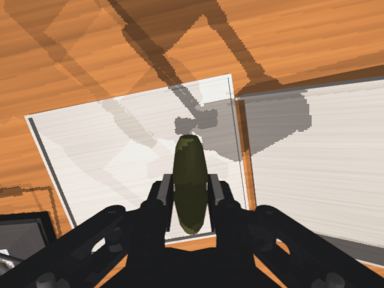

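Call:
play_rows(
  motion=[
    [-1.5,-2.0,0,0],
    [-2.2,-2.9,0,0],
    [-2.3,-3.1,0,0],
    [-2.3,-3.1,0,0],
    [-2.3,-3.1,0,0],
    [-2.4,-3.1,0,0],
    [-2.4,-3.1,0,0],
    [-2.3,-2.9,0,0],
    [-2.0,-2.6,0,0],
    [-1.5,-1.9,0,0],
  ],
)

```text
clock: 52.68
eef_pos: [0.5754, 0.0323, 0.1713]
orientation: [0.001, 0.097, 0.995, -0.0]
ft_force: [1.4, 0.8, 0.5]
grip_width: 0.283
```

Call:
play_rows(
  motion=[
    [-0.9,-1.2,0,0],
    [0,0,0,0],
    [0,0,0,0],
    [0,0,0,0],
  ],
)

```text
clock: 53.02
eef_pos: [0.5799, 0.0229, 0.1709]
orientation: [-0.001, 0.096, 0.995, 0.001]
ft_force: [0.1, -0.2, -0.6]
grip_width: 0.283
```

```bash
python3 - <<'E'
from h import *
plan(.582,.022,.11)
E
```

```text
tcp [0.5799 0.0229 0.1709] heading 168.9 j6 -83.6 t 53.02 w 0.283
shift cm [-0.24 -0.06  6.09]  rows>= 2
```

Call:
play_rows(
  motion=[
    [-0.2,-0.1,2.5,0],
    [0,0,2,0],
    [0,0,1.2,0],
    [0,0,0.3,0],
    [0,0,0,0],
    [0,0,0,0],
  ],
)

```text
clock: 53.52
eef_pos: [0.5827, 0.0214, 0.1116]
orientation: [0.0, 0.096, 0.995, 0.0]
ft_force: [-0.6, -0.1, -0.2]
grip_width: 0.284
```

Call:
play_rows(
  motion=[
    [0,0,0,0],
    [0,0,0,0],
    [0,0,0,0],
    [0,0,0,0],
    [0,0,-3,0],
    [0,0,-4,0],
    [0,0,-4,0],
    [0,0,0,0],
    [0,0,0,0],
    [0,0,0,0],
  ],
  jaw=0.55,
)

```text
clock: 54.35
eef_pos: [0.5822, 0.0203, 0.221]
orientation: [0.0, 0.097, 0.995, 0.0]
ft_force: [0.1, -0.2, 0.3]
grip_width: 0.451
```

```bash
python3 - <<'E'
from h import *
s,c=snap('wrist','w20');W=cloud(c,s)
hsv=cv2.cvtColor(c['img'],cv2.COLOR_RGB2HSV)
# bail wire/grip dark pixels with z>.1
m=(c['img'].max(-1)<60)&(W[...,2]>.09)&(W[...,2]<.14)
m[280:]=0
n,l,st,ce=cv2.connectedComponentsWithStats(m.astype(np.uint8))
for i in range(1,n):
    if st[i,4]>150:
        P=W[l==i];(cc,wh,a)=cv2.minAreaRect(P[:,:2].astype(np.float32)*1000);print(ce[i],st[i,4],P.mean(0).round(4),np.round(cc,1),np.round(wh,1),round(a,1),np.percentile(P[:,2],[5,50,95]).round(4))
s,c=snap('top','t20');W=cloud(c);pieces(W,c['img'])
s,c=snap('side','s20');crop(c['img'],'s20c',150,290,240,460,3.5)
plan(.466,.0165,.21)
E
```

```text
[267.81978022  68.25406593] 2275 [0.467  0.0122 0.1298] [466.6  11.7] [46.7 16.9] 86.0 [0.1246 0.1302 0.1331]
tcp [0.5815 0.0204 0.2192] heading 168.9 j6 -83.7 t 54.5 w 0.448
shift cm [11.25 -2.6   0.96]  rows>= 3
```

View pics/w20.png

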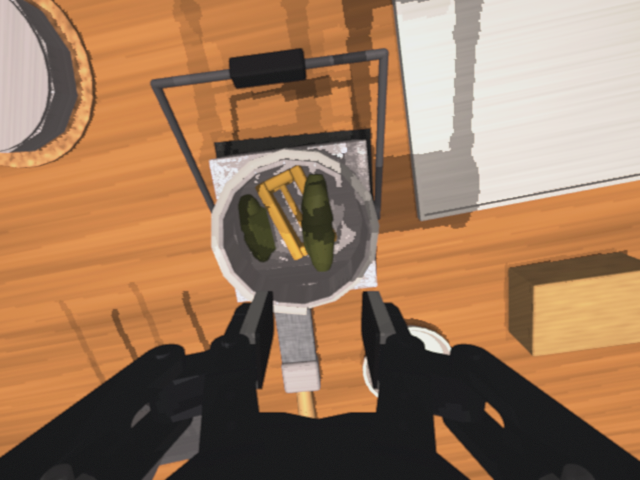

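View pics/t20.png

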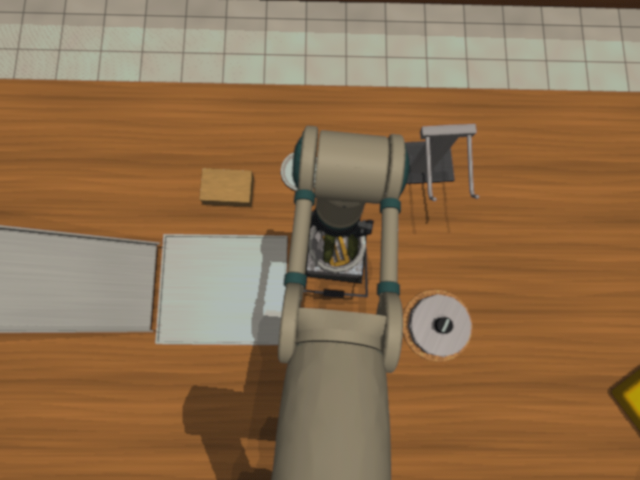

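Call:
play_rows(
  motion=[
    [2.5,-0.6,0,0],
    [3.5,-1.0,0,0],
    [3.5,-0.9,0,0],
    [2.0,-0.5,0,0],
    [0,0,0,7],
    [0,0,0,7],
    [0,0,0,7],
    [0,0,0,7],
    [0,0,0,7],
    [0,0,0,7],
  ],
  jaw=0.5,
)

```text
clock: 55.33
eef_pos: [0.4631, 0.0131, 0.2196]
orientation: [-0.001, 0.45, 0.893, -0.0]
ft_force: [-0.3, -0.2, 0.4]
grip_width: 0.502
```

Call:
play_rows(
  motion=[
    [0,0,0,7],
    [0,0,0,7],
    [0,0,0,7],
    [0,0,0,7],
    [0,0,0,7],
    [0,0,0,7],
    [0,0,0,0],
    [0,0,0,0],
    [0,0,0,0],
  ],
)

```text
clock: 56.08
eef_pos: [0.4636, 0.0131, 0.2203]
orientation: [-0.001, 0.737, 0.676, -0.0]
ft_force: [-0.2, -0.5, 1.3]
grip_width: 0.499
```

```bash
python3 - <<'E'
from h import *
s,c=snap('wrist','w21');W=cloud(c,s)
m=(c['img'].max(-1)<60)&(W[...,2]>.1)&(W[...,2]<.14)
m[280:]=0
n,l,st,ce=cv2.connectedComponentsWithStats(m.astype(np.uint8))
for i in range(1,n):
    if st[i,4]>150:
        P=W[l==i];(cc,wh,a)=cv2.minAreaRect(P[:,:2].astype(np.float32)*1000);print(ce[i],st[i,4],P.mean(0).round(4),np.round(cc,1),np.round(wh,1),round(a,1),np.percentile(P[:,2],[5,50,95]).round(4))
plan(.463,.0135,.1,85)
E
```

```text
[340.9        141.52352941] 340 [0.4855 0.0803 0.118 ] [487.4  73.5] [32.6 22.1] 0.3 [0.1073 0.118  0.127 ]
[320.40973506 237.45471349] 1623 [0.4664 0.0186 0.1298] [467.2  26.6] [74.5 15.8] 86.0 [0.1259 0.13   0.133 ]
tcp [0.4637 0.0131 0.2204] heading 85.0 j6 -2.0 t 56.13 w 0.497
shift cm [ 0.04 -0.06 12.04] yaw(tool) 0.0 rows>= 3
```

View pics/w21.png

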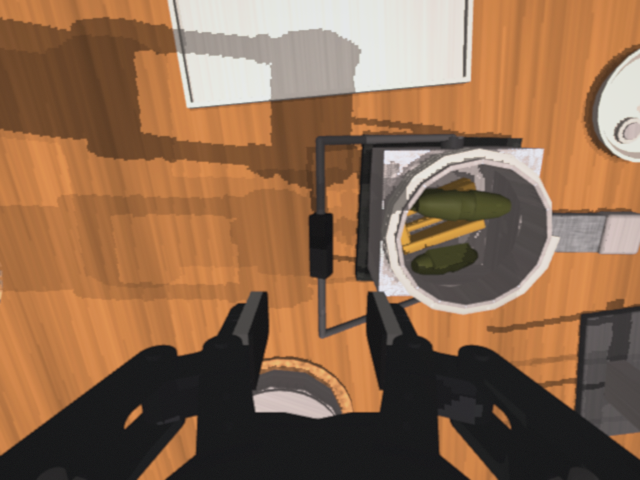

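```bash
python3 - <<'E'
from h import *
s,c=snap('wrist','w22');W=cloud(c,s)
for r in (215,225,245,265,275): print(r,[np.round(W[r,k],4).tolist() for k in (312,316,321,326,330)])
crop(c['img'],'w22c',120,350,280,400,4.5/2)
plan(.466,.0135,.1,85)
E
```

```text
215 [[0.4622, 0.0347, 0.1287], [0.4649, 0.0344, 0.1287], [0.4683, 0.0346, 0.1307], [0.4716, 0.0341, 0.1295], [0.4743, 0.033, 0.126]]
225 [[0.4616, 0.0279, 0.1291], [0.4643, 0.0277, 0.1295], [0.4677, 0.028, 0.1318], [0.4711, 0.0282, 0.1335], [0.4738, 0.0262, 0.1266]]
245 [[0.4603, 0.0138, 0.1292], [0.4631, 0.0135, 0.1292], [0.4666, 0.014, 0.1316], [0.47, 0.0138, 0.1319], [0.4727, 0.0121, 0.1272]]
265 [[0.459, -0.0009, 0.1291], [0.4619, -0.0006, 0.1306], [0.4654, -0.0002, 0.1325], [0.4688, -0.0006, 0.1321], [0.4716, -0.0022, 0.1284]]
275 [[0.4583, -0.0085, 0.1289], [0.4612, -0.0077, 0.1315], [0.4647, -0.0079, 0.1317], [0.4682, -0.0079, 0.1325], [0.471, -0.0102, 0.1273]]
tcp [0.4638 0.013  0.2206] heading 85.0 j6 -2.0 t 56.18 w 0.503
shift cm [ 0.06  0.23 12.06] yaw(tool) -0.0 rows>= 3
```

Call:
play_rows(
  motion=[
    [0,0.2,2,0],
    [0,0,3.5,0],
    [0,0,3.5,0],
    [0,0,2,0],
    [0,0,1,0],
    [0,0,0,0],
    [0,0,0,0],
  ],
)

```text
clock: 56.77
eef_pos: [0.4658, 0.0129, 0.1006]
orientation: [-0.0, 0.738, 0.675, -0.0]
ft_force: [0.2, -0.6, 0.1]
grip_width: 0.498
```

Call:
play_rows(
  motion=[
    [0,0,0,0],
    [0,0,0,0],
    [0,0,0,0],
    [0,0,0,0],
  ],
  jaw=0.67,
)

```text
clock: 57.1
eef_pos: [0.4665, 0.0128, 0.1017]
orientation: [0.001, 0.738, 0.675, 0.001]
ft_force: [0.5, 0.6, -0.2]
grip_width: 0.331
```

```bash
python3 - <<'E'
from h import *
s,c=snap('wrist','w23')
plan(.466,.0135,.1,85);print(s['ft_force'])
s,c=snap('side','s23');crop(c['img'],'s23c',150,290,240,460,3.5)
E
```

```text
tcp [0.4663 0.0128 0.1016] heading 84.9 j6 -1.9 t 57.15 w 0.326
shift cm [ 0.06 -0.04  0.16] yaw(tool) -0.1 rows>= 1
[ 0.45337392  0.57227999 -0.20610966]
```

View pics/w23.png

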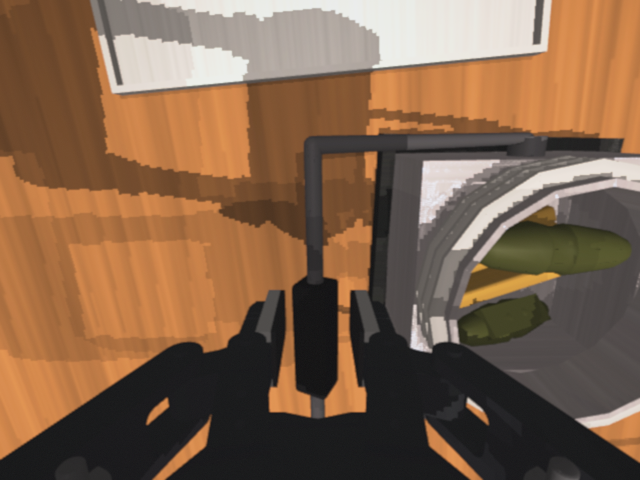

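View pics/s23c.png

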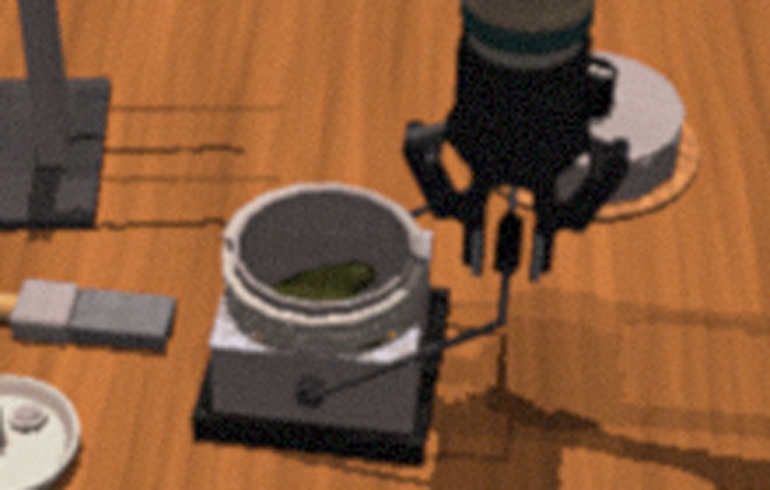

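Call:
play_rows(
  motion=[
    [0,0.4,-0.4,0],
    [0,0.4,-0.6,0],
    [0,0.4,-0.6,0],
    [0,0.45,-0.55,0],
    [0,0.45,-0.55,0],
    [0,0.5,-0.5,0],
    [0,0.5,-0.5,0],
    [0,0.55,-0.45,0],
    [0,0.55,-0.45,0],
    [0,0.6,-0.4,0],
  ],
)

```text
clock: 58.03
eef_pos: [0.5143, 0.0086, 0.1514]
orientation: [-0.0, 0.738, 0.675, 0.0]
ft_force: [-0.8, 1.0, 0.5]
grip_width: 0.332
```

```bash
python3 - <<'E'
from h import *
s,c=snap('wrist','w24')
plan(.577,.004,.165,85);print(s['ft_force'])
s,c=snap('side','s24');crop(c['img'],'s24c',150,290,240,460,3.5)
E
```

```text
tcp [0.5164 0.0083 0.1522] heading 84.9 j6 -1.7 t 58.08 w 0.328
shift cm [ 0.11  6.08 -1.26] yaw(tool) -0.1 rows>= 2
[-0.83797737  1.01035086  0.49373883]
```

View pics/s24c.png

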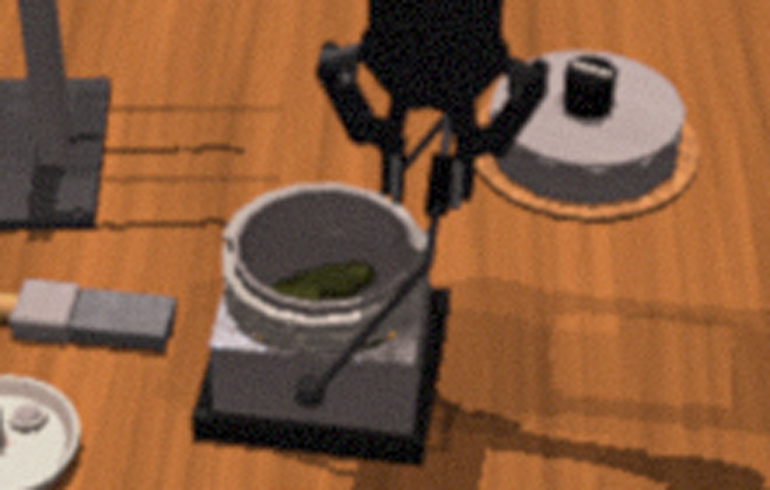

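Call:
play_rows(
  motion=[
    [0,0.65,-0.35,0],
    [0,0.65,-0.3,0],
    [0,0.65,-0.25,0],
    [0,0.65,-0.2,0],
    [0,0.7,-0.15,0],
    [0,0.7,-0.1,0],
    [0,0.7,-0.1,0],
    [0,0.7,-0.05,0],
    [0,0.6,0,0],
    [0,0.5,0,0],
  ],
)

```text
clock: 58.97
eef_pos: [0.5793, 0.0027, 0.1657]
orientation: [0.0, 0.738, 0.675, 0.0]
ft_force: [-0.6, -0.0, 0.1]
grip_width: 0.336
```

Call:
play_rows(
  motion=[
    [0,0,0,0],
    [0,0,0,0],
    [0,0,0,0],
  ],
)

```text
clock: 59.22
eef_pos: [0.5783, 0.0028, 0.1657]
orientation: [-0.0, 0.738, 0.675, -0.0]
ft_force: [-1.0, -0.2, 0.1]
grip_width: 0.333
```

```bash
python3 - <<'E'
from h import *
s,c=snap('wrist','w25')
plan(.577,.004,.165,85);print(s['ft_force'])
s,c=snap('side','s25');crop(c['img'],'s25c',150,290,240,460,3.5)
E
```

```text
tcp [0.5783 0.0029 0.1658] heading 84.9 j6 -1.5 t 59.27 w 0.325
shift cm [ 0.1  -0.13  0.08] yaw(tool) -0.1 rows>= 1
[-0.96127725 -0.16386347  0.09720398]
```

View pics/s25c.png

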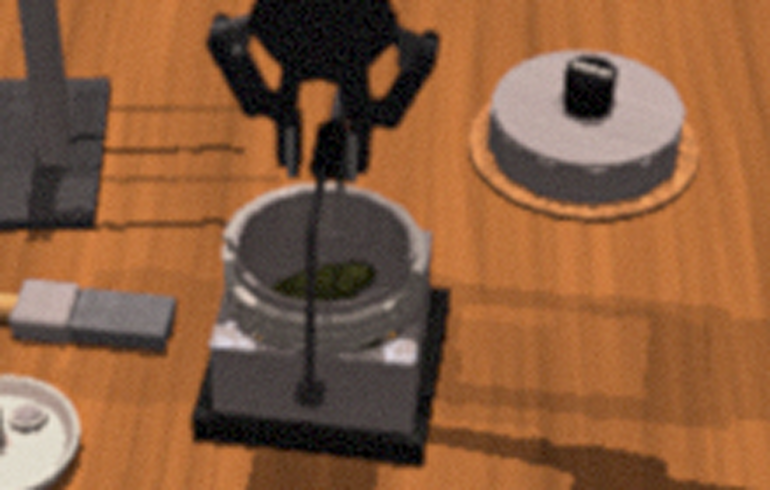

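View pics/w25.png

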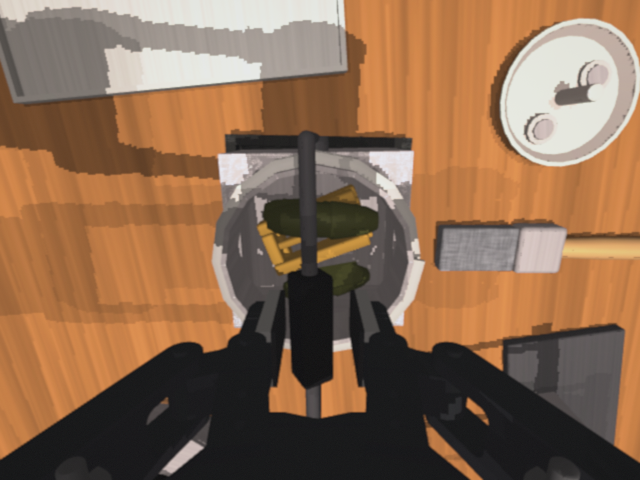

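Call:
play_rows(
  motion=[
    [0,0,0,0],
    [0,0,0,0],
    [0,0,0,0],
    [0,0,0,0],
    [0,0,0,0],
    [0,0,0,0],
  ],
  jaw=1,
)

```text
clock: 59.82
eef_pos: [0.5779, 0.0029, 0.1661]
orientation: [-0.0, 0.738, 0.675, -0.0]
ft_force: [-3.1, 0.5, 4.7]
grip_width: 0.185
```

```bash
python3 - <<'E'
from h import *
s,c=snap('wrist','w26')
plan(.577,.004,.165,85);print(s['ft_force'],s['ft_torque'])
s,c=snap('side','s26');crop(c['img'],'s26c',150,290,240,460,3.5)
E
```

```text
tcp [0.5781 0.0029 0.1661] heading 84.9 j6 -1.5 t 59.87 w 0.185
shift cm [ 0.1  -0.11  0.11] yaw(tool) -0.1 rows>= 1
[-3.09725958  0.48799646  4.66096505] [0.13086949 0.73131068 0.13173475]
```

View pics/s26c.png

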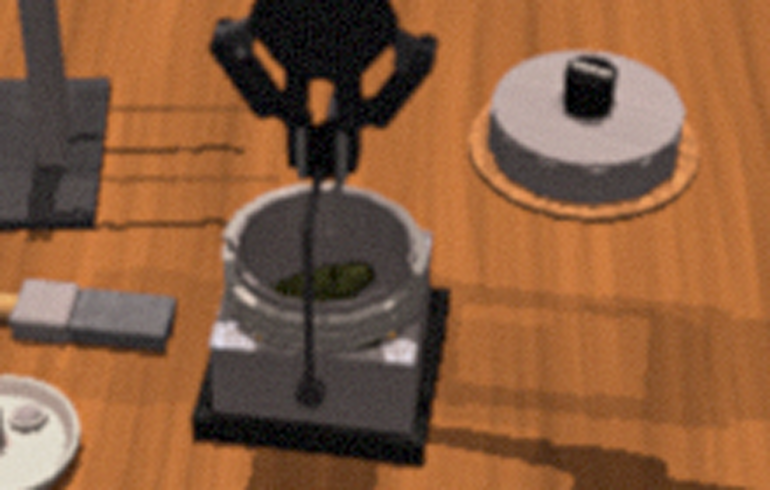

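View pics/w26.png

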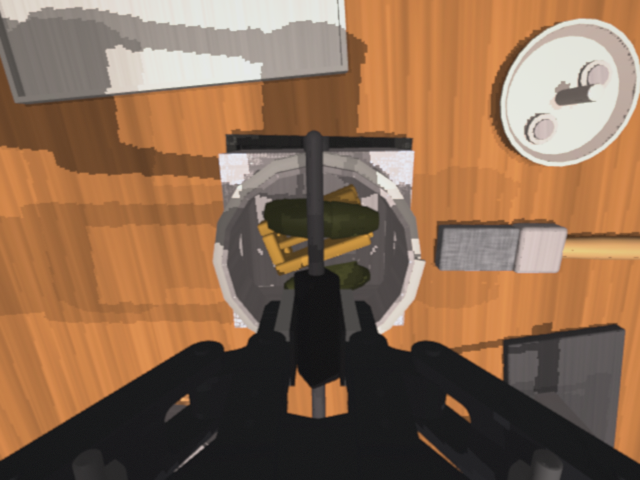

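Call:
play_rows(
  motion=[
    [0,0,-0.3,0],
    [0,0,-0.3,0],
    [0,0,-0.3,0],
    [0,0,-0.4,0],
    [0,0,-0.4,0],
    [0,0,-0.4,0],
    [0,0,-0.4,0],
    [0,0,-0.5,0],
    [0,0,0,0],
    [0,0,0,0],
  ],
)

```text
clock: 60.75
eef_pos: [0.5789, 0.0028, 0.1965]
orientation: [0.001, 0.738, 0.675, 0.001]
ft_force: [0.1, 0.2, -9.1]
grip_width: 0.183
```

```bash
python3 - <<'E'
from h import *
plan(.577,.004,.165,85);s=bot.observe();print(s['ft_force'],s['ft_torque'])
s,c=snap('side','s27');crop(c['img'],'s27c',120,290,240,460,3.5)
E
```

```text
tcp [0.5789 0.0028 0.1965] heading 84.9 j6 -1.5 t 60.75 w 0.183
shift cm [ 0.1  -0.21  3.15] yaw(tool) -0.1 rows>= 1
[ 0.06327233  0.19922068 -9.0966307 ] [-0.0437366  -0.09510511  0.01841305]
```

View pics/s27c.png

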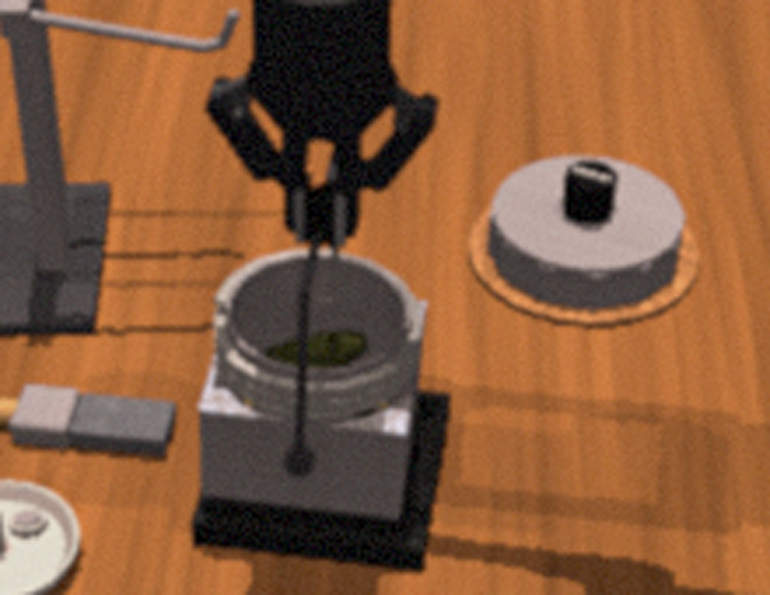

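Call:
play_rows(
  motion=[
    [0,0,-0.4,0],
    [0,0,-0.7,0],
    [0,0,-0.8,0],
    [0,0,-0.8,0],
    [0,0,-0.8,0],
    [0,0,-0.8,0],
    [0,0,-0.7,0],
    [0,0,-0.4,0],
    [0,0,0,0],
  ],
)

```text
clock: 61.55
eef_pos: [0.5791, 0.0027, 0.2514]
orientation: [0.001, 0.738, 0.675, 0.001]
ft_force: [0.1, -0.8, -8.8]
grip_width: 0.184
```

```bash
python3 - <<'E'
from h import *
plan(.605,-.219,.25,94);s=bot.observe();print(s['ft_force'],s['ft_torque'])
E
```

```text
tcp [0.5791 0.0027 0.2514] heading 84.9 j6 -1.5 t 61.55 w 0.184
shift cm [-21.86   4.54   0.15] yaw(tool) -9.1 rows>= 6
[ 0.06586962 -0.84336866 -8.84833387] [ 0.00393623 -0.05131051 -0.03041805]
```

Call:
play_rows(
  motion=[
    [-0.5,0.1,0,0],
    [-1.0,0.2,0,0],
    [-1.3,0.3,0,0],
    [-1.3,0.3,0,0],
    [-1.3,0.3,0,0],
    [-1.3,0.3,0,0],
    [-1.3,0.3,0,0],
    [-1.3,0.3,0,0],
    [-1.3,0.3,0,0],
    [-1.3,0.3,0,0],
  ],
)

```text
clock: 62.38
eef_pos: [0.5949, -0.1197, 0.2498]
orientation: [-0.0, 0.738, 0.675, -0.0]
ft_force: [0.0, -0.4, -7.5]
grip_width: 0.184
```

Call:
play_rows(
  motion=[
    [-1.3,0.25,0,0],
    [-1.3,0.25,0,0],
    [-1.3,0.25,0,0],
    [-1.3,0.25,0,0],
    [-1.3,0.25,0,0],
    [-1.3,0.2,0,0],
    [-1.1,0.2,0,0],
    [-0.7,0.1,0,0],
    [-0.3,0,0,0],
    [0,0,0,0],
  ],
)

```text
clock: 63.22
eef_pos: [0.6033, -0.219, 0.2497]
orientation: [-0.0, 0.738, 0.675, -0.0]
ft_force: [-0.8, 0.3, -9.3]
grip_width: 0.185
```

Call:
play_rows(
  motion=[
    [0,0,0,-1],
    [0,0,0,-2],
    [0,0,0,-2],
    [0,0,0,-2],
    [0,0,0,-1.5],
    [0,0,0,-0.5],
    [0,0,0,0],
    [0,0,0,0],
    [0,0,0,0],
  ],
)

```text
clock: 63.97
eef_pos: [0.6034, -0.2179, 0.25]
orientation: [-0.0, 0.683, 0.731, 0.0]
ft_force: [0.5, 0.1, -8.2]
grip_width: 0.186
```

```bash
python3 - <<'E'
from h import *
plan(.668,-.219,.25,94);s=bot.observe();print(s['ft_force'],s['ft_torque'])
s,c=snap('side','s28');crop(c['img'],'s28c',60,260,210,400,3)
s,c=snap('top','t28');crop(c['img'],'t28c',80,300,340,540,2.7)
s,c=snap('wrist','w28')
E
```

```text
tcp [ 0.6034 -0.2179  0.25  ] heading 93.9 j6 -30.0 t 63.97 w 0.186
shift cm [-0.55  6.43 -0.  ] yaw(tool) -0.1 rows>= 2
[ 0.51186313  0.07582643 -8.20828878] [-0.07125999  0.05641927 -0.02268893]
```

View pics/s28c.png

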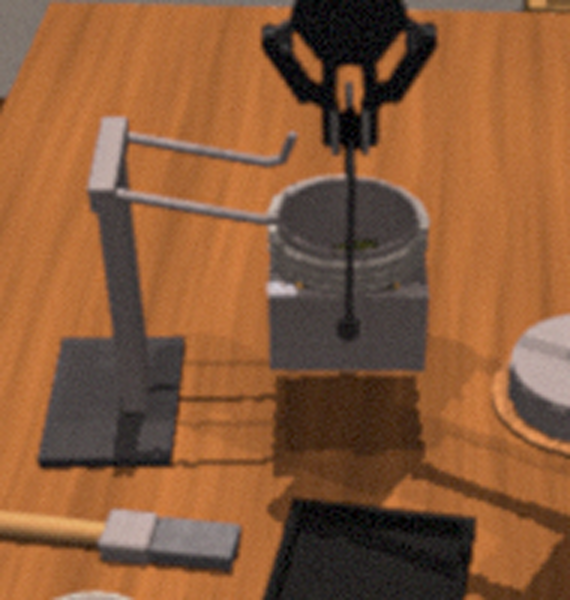

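View pics/w28.png

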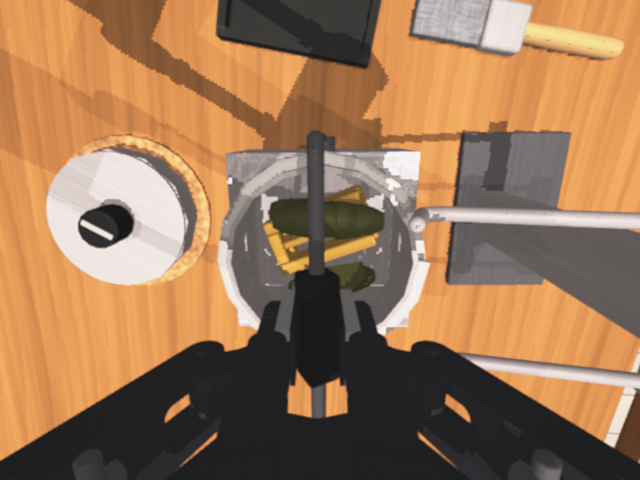

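View pics/t28c.png

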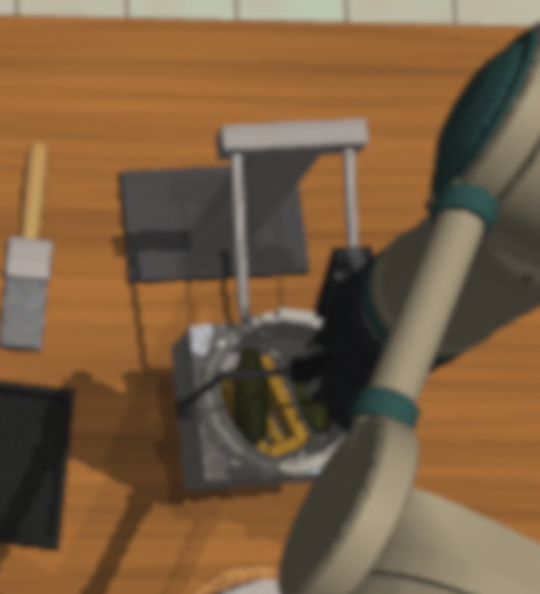

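```bash
python3 - <<'E'
from h import *
s=bot.observe();c=bot.camera('wrist');W=cloud(c,s)
for r0,r1,c0,c1,n in [(195,240,405,630,'near'),(345,395,470,635,'far'),(120,265,300,335,'bail')]:
    P=W[r0:r1,c0:c1].reshape(-1,3);P=P[(P[:,2]>.20)&(P[:,2]<.29)]
    if len(P)<5: print(n,'few');continue
    for x0 in np.arange(.58,.78,.01):
        Q=P[(P[:,0]>=x0)&(P[:,0]<x0+.01)]
        if len(Q)>3: print(n,'%.3f n%d y mean %.4f  [%.4f %.4f] z %.4f max %.4f'%(x0,len(Q),Q[:,1].mean(),Q[:,1].min(),Q[:,1].max(),np.median(Q[:,2]),Q[:,2].max()))
E
```

```text
near 0.640 n273 y mean -0.1802  [-0.1849 -0.1769] z 0.2360 max 0.2385
near 0.650 n185 y mean -0.1785  [-0.1835 -0.1764] z 0.2186 max 0.2361
near 0.660 n292 y mean -0.1791  [-0.1839 -0.1758] z 0.2146 max 0.2170
near 0.670 n330 y mean -0.1786  [-0.1836 -0.1747] z 0.2154 max 0.2184
near 0.680 n342 y mean -0.1778  [-0.1826 -0.1741] z 0.2175 max 0.2202
near 0.690 n350 y mean -0.1771  [-0.1819 -0.1733] z 0.2196 max 0.2225
near 0.700 n367 y mean -0.1763  [-0.1810 -0.1728] z 0.2219 max 0.2248
near 0.710 n373 y mean -0.1756  [-0.1805 -0.1718] z 0.2240 max 0.2269
near 0.720 n406 y mean -0.1749  [-0.1795 -0.1711] z 0.2262 max 0.2300
near 0.730 n412 y mean -0.1741  [-0.1789 -0.1703] z 0.2284 max 0.2318
near 0.740 n280 y mean -0.1736  [-0.1779 -0.1699] z 0.2304 max 0.2328
far 0.690 n113 y mean -0.2611  [-0.2646 -0.2590] z 0.2181 max 0.2214
far 0.700 n285 y mean -0.2614  [-0.2662 -0.2578] z 0.2203 max 0.2238
far 0.710 n290 y mean -0.2608  [-0.2661 -0.2576] z 0.2226 max 0.2256
far 0.720 n303 y mean -0.2600  [-0.2652 -0.2571] z 0.2246 max 0.2275
far 0.730 n313 y mean -0.2594  [-0.2646 -0.2563] z 0.2268 max 0.2301
far 0.740 n327 y mean -0.2586  [-0.2636 -0.2556] z 0.2291 max 0.2321
far 0.750 n339 y mean -0.2578  [-0.2634 -0.2547] z 0.2313 max 0.2343
far 0.760 n341 y mean -0.2571  [-0.2628 -0.2538] z 0.2336 max 0.2368
far 0.770 n114 y mean -0.2566  [-0.2615 -0.2534] z 0.2347 max 0.2369
bail 0.590 n1294 y mean -0.1620  [-0.1912 -0.1437] z 0.2705 max 0.2727
bail 0.600 n972 y mean -0.1714  [-0.1909 -0.1442] z 0.2703 max 0.2725
```

Call:
play_rows(
  motion=[
    [-0.1,0.3,0,0],
    [-0.1,0.6,0,0],
    [-0.1,0.8,0,0],
    [-0.1,0.9,0,0],
    [-0.1,0.9,0,0],
    [-0.1,0.9,0,0],
    [-0.1,0.9,0,0],
    [0,0.7,0,0],
    [0,0.45,0,0],
    [0,0,0,0],
  ],
)

```text
clock: 65.0
eef_pos: [0.6696, -0.2206, 0.2493]
orientation: [0.0, 0.682, 0.731, 0.0]
ft_force: [0.9, 0.3, -8.6]
grip_width: 0.182
```

Call:
play_rows(
  motion=[
    [0,0,0,0],
    [0,0,0,0],
    [0,0,0,0],
    [0,0,0,0],
  ],
)

```text
clock: 65.33
eef_pos: [0.6679, -0.2209, 0.2501]
orientation: [0.0, 0.683, 0.731, 0.0]
ft_force: [-0.9, 0.2, -8.6]
grip_width: 0.18
```

```bash
python3 - <<'E'
from h import *
plan(.668,-.2205,.25,94);s=bot.observe();print(s['ft_force'],s['ft_torque'])
s,c=snap('side','s29');crop(c['img'],'s29c',60,260,210,400,3)
s,c=snap('wrist','w29');W=cloud(c,s)
for r0,r1,c0,c1,n in [(120,265,300,335,'bail')]:
    P=W[r0:r1,c0:c1].reshape(-1,3);P=P[(P[:,2]>.24)&(P[:,2]<.29)]
    k=np.polyfit(P[:,1],P[:,0],1);print('bar x at y=-.18: %.4f at -.2205 %.4f'%(np.polyval(k,-.18),np.polyval(k,-.2205)),math.degrees(math.atan(k[0])),P[:,1].max())
E
```

```text
tcp [ 0.6679 -0.2209  0.2501] heading 93.9 j6 -27.9 t 65.33 w 0.18
shift cm [0.04 0.01 0.01] yaw(tool) -0.1 rows>= 1
[-0.9494025   0.1814298  -8.56917816] [ 0.06064564 -0.01194657  0.00452669]
bar x at y=-.18: 0.6650 at -.2205 0.6680 -4.288792133132271 -0.14650625085341376
```

View pics/s29c.png

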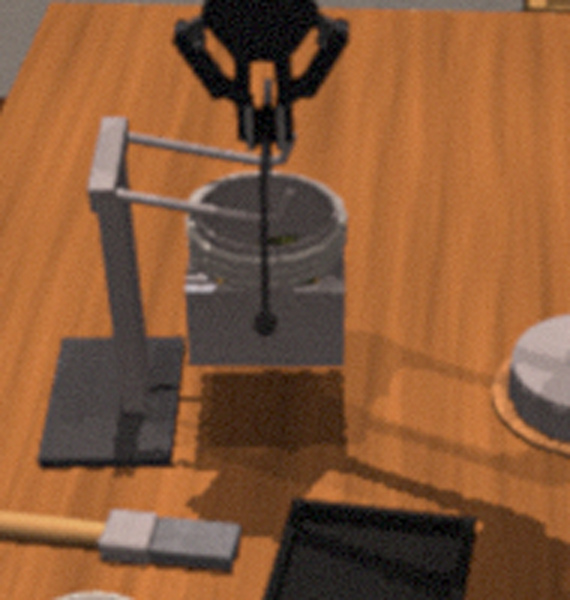

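View pics/w29.png

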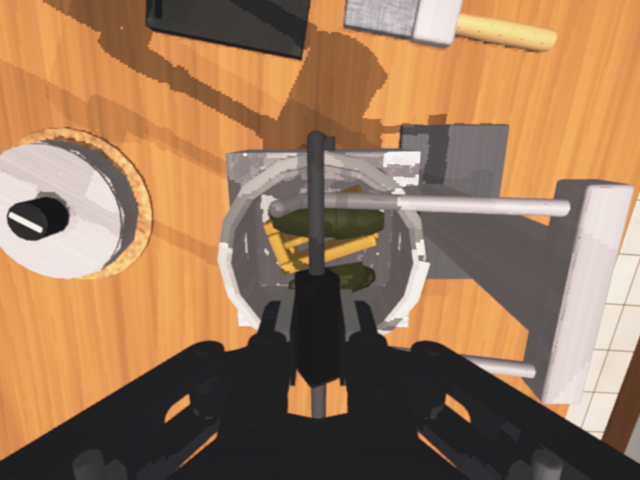

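Call:
play_rows(
  motion=[
    [0,0,0.3,0],
    [0,0,0.6,0],
    [0,0,0.7,0],
    [0,0,0.7,0],
    [0,0,0.7,0],
    [0,0,0.7,0],
    [0,0,0.5,0],
    [0,0,0.3,0],
    [0,0,0.1,0],
    [0,0,0,0],
  ],
)

```text
clock: 66.27
eef_pos: [0.6682, -0.2208, 0.2036]
orientation: [-0.0, 0.683, 0.731, 0.0]
ft_force: [-0.1, 0.9, -9.5]
grip_width: 0.186
```

```bash
python3 - <<'E'
from h import *
plan(.668,-.2205,.198,94);s=bot.observe();print(s['ft_force'],s['ft_torque'])
E
```

```text
tcp [ 0.6682 -0.2208  0.2036] heading 93.9 j6 -27.9 t 66.27 w 0.186
shift cm [ 0.04 -0.02  0.56] yaw(tool) -0.1 rows>= 1
[-0.11374638  0.89396675 -9.48345619] [-0.0079053   0.02755638  0.0118751 ]
```

Call:
play_rows(
  motion=[
    [0,0,0.15,0],
    [0,0,0.15,0],
    [0,0,0.15,0],
    [0,0,0.1,0],
    [0,0,0,0],
    [0,0,0,0],
  ],
)

```text
clock: 66.77
eef_pos: [0.6685, -0.221, 0.1994]
orientation: [0.001, 0.683, 0.731, 0.0]
ft_force: [-1.0, -0.0, -3.5]
grip_width: 0.181
```

Call:
play_rows(
  motion=[
    [0,0,0.1,0],
    [0,0,0.05,0],
    [0,0,0,0],
    [0,0,0,0],
  ],
)

```text
clock: 67.1
eef_pos: [0.6686, -0.2211, 0.1991]
orientation: [0.001, 0.683, 0.731, 0.0]
ft_force: [-3.0, 0.9, 5.2]
grip_width: 0.18
```

```bash
python3 - <<'E'
from h import *
s=bot.observe();print(s['ft_force'],s['ft_torque'])
s,c=snap('side','s30');crop(c['img'],'s30c',60,260,210,400,3)
s,c=snap('wrist','w30')
E
```

```text
[-2.98883942  0.90256146  5.22103253] [ 0.15376338  0.47507812 -0.0061573 ]
```

View pics/s30c.png

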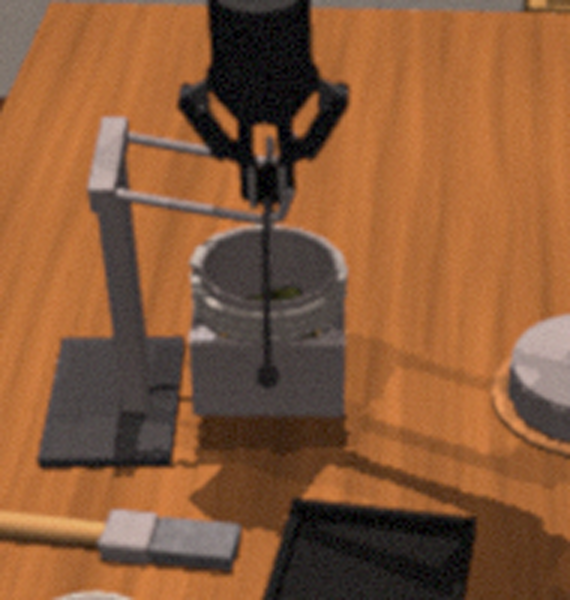

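View pics/w30.png

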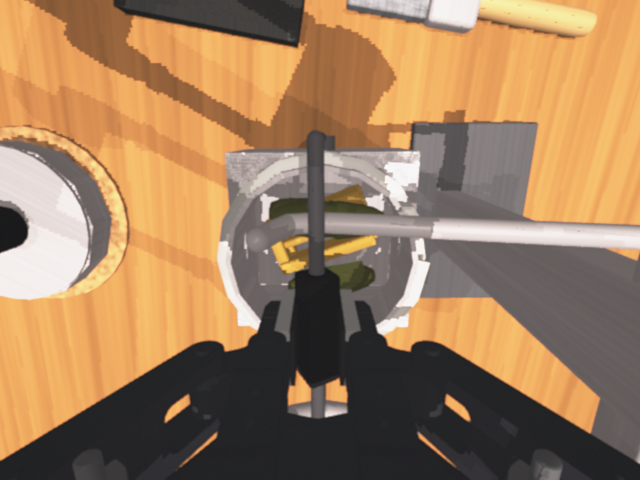

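Call:
play_rows(
  motion=[
    [0,0,0,0],
    [0,0,0,0],
    [0,0,0,0],
    [0,0,0,0],
    [0,0,0,0],
    [0,0,0,0],
  ],
  jaw=0.55,
)

```text
clock: 67.7
eef_pos: [0.6683, -0.2209, 0.1966]
orientation: [-0.0, 0.683, 0.731, 0.0]
ft_force: [0.2, 0.3, -0.3]
grip_width: 0.448
```

```bash
python3 - <<'E'
from h import *
s=bot.observe();print(s['ft_force'],s['ft_torque'],s['eef_pos'])
s,c=snap('side','s31');crop(c['img'],'s31c',60,260,210,400,3)
s,c=snap('wrist','w31')
E
```

```text
[ 0.19773259  0.25227959 -0.33133554] [-0.02550624  0.0595673  -0.01898314] [ 0.66834273 -0.22086446  0.19661303]
```

View pics/s31c.png

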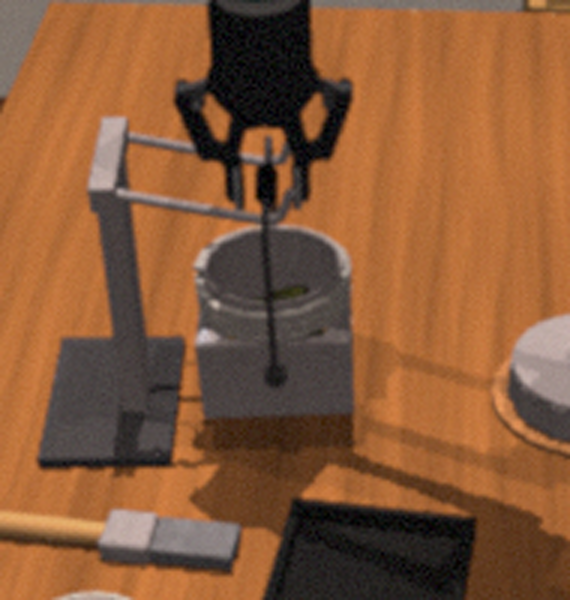

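View pics/w31.png

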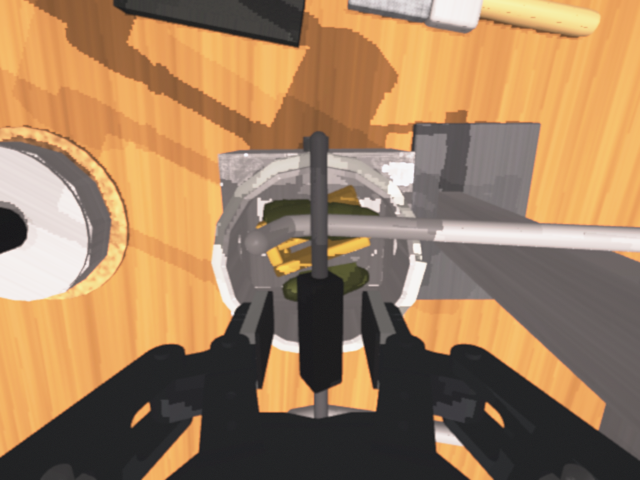

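Call:
play_rows(
  motion=[
    [0,0,0,0],
    [0,0,0,0],
    [0,0,0,0],
    [0,0,-0.5,0],
    [0,0,-1,0],
    [0,0,-1.5,0],
    [0,0,-2,0],
    [0,0,-2,0],
    [0,0,-2,0],
    [0,0,-2,0],
  ],
)

```text
clock: 68.63
eef_pos: [0.6683, -0.2209, 0.3092]
orientation: [0.001, 0.683, 0.731, 0.0]
ft_force: [-0.1, -0.2, -0.1]
grip_width: 0.45
```

Call:
play_rows(
  motion=[
    [0,0,-2,0],
    [0,0,-2,0],
    [0,0,-1,0],
    [0,0,0,0],
    [0,0,0,0],
    [0,0,0,0],
    [0,0,0,0],
    [0,0,0,0],
    [0,0,0,0],
    [0,0,0,0],
  ],
)

```text
clock: 69.47
eef_pos: [0.6681, -0.2208, 0.3562]
orientation: [-0.001, 0.683, 0.731, -0.0]
ft_force: [0.3, -0.4, -0.5]
grip_width: 0.449
```

```bash
python3 - <<'E'
from h import *
s=bot.observe();print(s['ft_force'],s['eef_pos'],s['clock'])
s,c=snap('side','s32');crop(c['img'],'s32c',60,260,210,460,3);W=cloud(c)
s,c=snap('wrist','w32');Ww=cloud(c,s)
reg(Ww,'grip/bar',0,480,0,640,.218,.232)
s,c=snap('side','s33');print('change',np.abs(c['img'].astype(int)-cv2.cvtColor(cv2.imread('pics/s32.png'),cv2.COLOR_BGR2RGB).astype(int))[100:200,270:340].mean())
s,c=snap('top','t32');W=cloud(c)
reg(W,'knob',290,350,400,470,.062,.08)
reg(W,'dish',145,195,275,328,.01,.1);reg(W,'box',160,210,195,260,.04,.1)
E
```

```text
[ 0.28233669 -0.38204375 -0.49156483] [ 0.6681026  -0.22079593  0.35617458] 69.4667
grip/bar 4359 [ 0.7049 -0.2151  0.2239] rect [ 716.6 -218.9] [132.2 146.8] 1.8 z [0.2187 0.2233 0.231 ]
change 3.236761904761905
knob 87 [ 0.4039 -0.2287  0.0718] rect [ 403.7 -228.6] [12.8 32.6] 71.2 z [0.0645 0.0726 0.0757]
dish 795 [0.7813 0.0893 0.0152] rect [778.9  89. ] [101.5 100.5] 0.9 z [0.0103 0.0138 0.0217]
box 1648 [0.7254 0.27   0.0501] rect [726.9 270.5] [120.4  81. ] 87.9 z [0.0466 0.0502 0.0532]
```

View pics/s32c.png

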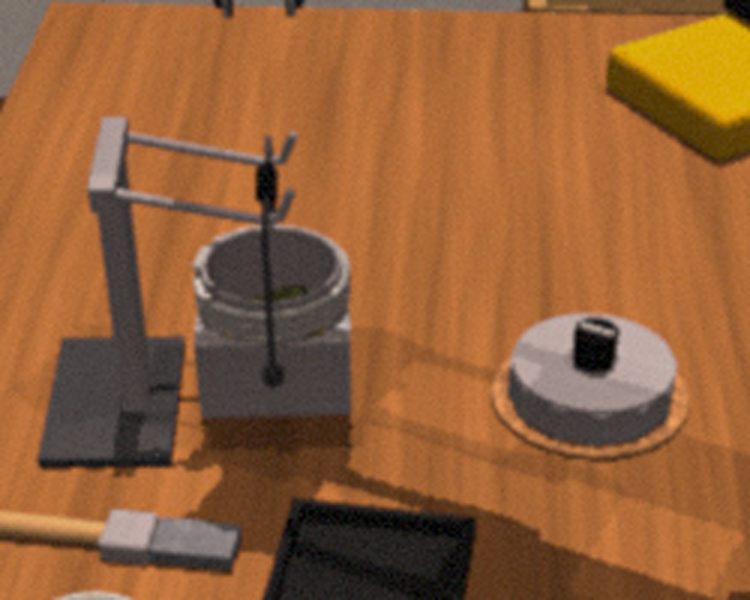

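View pics/w32.png

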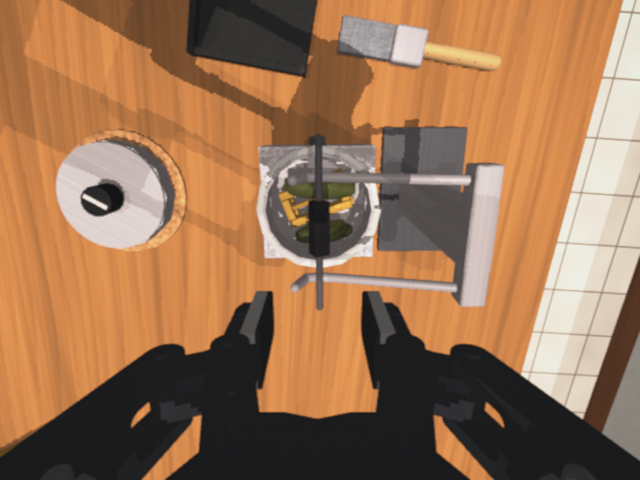

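View pics/t32.png

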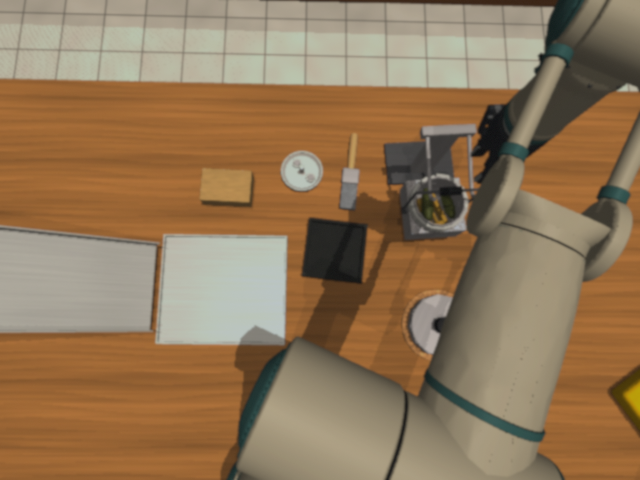

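Call:
play_rows(
  motion=[
    [0,0,0,0],
    [0,0,0,0],
    [0,0,0,0],
    [0,0,0,0],
    [0,0,0,0],
    [0,0,0,0],
    [0,0,0,0],
    [0,0,0,0],
    [0,0,0,0],
    [0,0,0,0],
  ],
)

```text
clock: 70.5
eef_pos: [0.6683, -0.2209, 0.3569]
orientation: [-0.0, 0.683, 0.731, 0.0]
ft_force: [-0.0, 0.1, 0.8]
grip_width: 0.452
```

Call:
play_rows(
  motion=[
    [0,0,0,0],
    [0,0,0,0],
    [0,0,0,0],
    [0,0,0,0],
    [0,0,0,0],
    [0,0,0,0],
    [0,0,0,0],
    [0,0,0,0],
    [0,0,0,0],
    [0,0,0,0],
  ],
)

```text
clock: 71.33
eef_pos: [0.6683, -0.2209, 0.3569]
orientation: [-0.0, 0.683, 0.731, 0.0]
ft_force: [0.8, 0.0, 0.6]
grip_width: 0.447
```

```bash
python3 - <<'E'
from h import *
I=[]
for i in range(8):
    s,c=snap('side','s34_%d'%i); I.append(c['img'][100:210,265:335].astype(np.float32).mean(-1))
for i in range(1,8): print(np.abs(I[i]-I[0]).mean().round(2), cv2.phaseCorrelate(I[0],I[i])[0])
ref=cv2.cvtColor(cv2.imread('pics/s32.png'),cv2.COLOR_BGR2RGB)[100:210,265:335].astype(np.float32).mean(-1)
print('vs 2s ago',cv2.phaseCorrelate(ref,I[0]))
W=cloud(c)
# rim tilt: points of the pail body front face / rim
reg(W,'rim',130,170,270,330,.13,.16)
s,c=snap('wrist','w34');Ww=cloud(c,s)
P=Ww[140:270,255:385].reshape(-1,3);P=P[(P[:,2]>.135)&(P[:,2]<.16)]
A=np.c_[P[:,:2],np.ones(len(P))];k=np.linalg.lstsq(A,P[:,2],rcond=None)[0];print('rim plane slope',k, 'n',len(P))
g=Ww[203:252,311:328].reshape(-1,3);g=g[g[:,2]>.2];print('grip',g.mean(0),np.percentile(g[:,2],[5,50,95]))
E
```

```text
3.05 (0.011227919542967868, 0.013643103019234104)
3.08 (0.014640166858463033, 0.057253218047925714)
3.05 (0.01743960979068504, 0.03597691406694281)
3.08 (0.0010760575348101042, 0.005117792962678891)
3.07 (-0.022531253676902452, -0.009620690818579192)
3.05 (0.012373887121640337, 0.025068810992202373)
3.09 (-0.04040454653541303, -0.03707741016593502)
vs 2s ago ((-0.045030788977420855, 0.050535632022828736), 0.9301578137609694)
rim 680 [ 0.6686 -0.2131  0.1387] rect [ 668.  -217.9] [129.3 127.1] 54.6 z [0.1314 0.1387 0.1453]
rim plane slope [ 0.00911863 -0.02202726  0.13009603] n 3006
grip [ 0.66968685 -0.21835059  0.22386009] [0.22066141 0.22405082 0.22643368]
```

```bash
python3 -c "
from rig import bot
print(bot.hand_in())"
```

```text
the job is handed in; nothing more can be done
None
```

I finished the whole job and handed it in at about 72 s of the 210 s allowed; the hand-in reports no verdict.

- **Lid:** I unscrewed it by about 770° in three regrasped strokes and laid it knob up on the cork mat. Its knob measured within about 3 mm of the mat's centre. In the last top view the arm hid most of the knob, so the final confirmation there is only by eye.
- **Pieces:** All five were present: two buckles and three toggles. I put each one in the pail, and they show below the rim in the last wrist view.
- **Bail and pail:** I swung the bail up between the loosely open fingers while the pail stood in its cradle. I judged it upright from the pictures, a few millimetres short of vertical before I gripped it. I then lifted the pail by the grip and lowered it onto both prongs.

**Last checks:**
- The pail hung still: side pictures taken 2 s apart differed by about 0.05 pixel.
- It hung level: the rim sloped about 0.02 rad.
- The grip's centre was about 7 mm above the saddle point, the seated height.
- The ring dish and box measured within about 3 mm of where they started. The brush looked unmoved, but I checked it only by eye.
- The gripper was clear above the pail, and the force readings were at noise level.

No check failed. My repeat readings of the bail grip's height and the pail's turn differed by about 6 mm and 2°, within what the grasps could absorb.

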